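# Pull the dust cleaner's filter for inspection

### The arm

A 7-joint arm with a two-finger parallel gripper is mounted at the origin on the work surface. World frame = base frame: x ahead of the robot, y to its left, z up, the work surface at z = 0. Lengths are in m, angles in rad, forces in N, time in s.
With the tool pointing down it reaches from about 0.4 to 0.85 m from the base axis. Payload 10.4 kg.
Tool frame: the origin (TCP) lies between the finger pads; the fingertips stand 8 mm ahead of it and the grasp point (between the pads) lies 11 mm behind it; z points along the fingers, x is the direction in which the jaws open and shut, and the axes are right-handed (so a half turn about z gives the same grasp; the last joint's range is limited). The gripper opens to 87 mm and grips with 3 to 60 N. Pads are 19 mm wide; open, the fingers measure 117 mm over their backs; the gripper's body (75 mm by 190 mm) begins 51 mm behind the grasp point.
Start: joints at [-1.126, 0.332, -0.065, 1.46, 0.022, 1.35, -0.088], TCP at [0.282, 0.558, 0.201] pointing down, gripper open.
Joint ranges: [-2.6, 2.6], [-0.5, 2.12], [-1.47, 1.34], [0.16, 2.42], [-1.27, 4.41], [0.06, 2.06], [-2.6, 2.6]. Speed limits (rad/s): [2.22, 2.22, 2.79, 2.79, 3.14, 3.14, 3.14].

### API

Orientations are given as a unit quaternion [x, y, z, w].
In Python, from bench import r, viewer gives the robot as it stands.
- The arm moves only by the tool apply_moves, never from a script. Its argument "increments" is a list of rows, each an object with "grip": the closure in counts, from 0 (fully open) to 255 (shut); "xyz": the shift along the tool's x, y, z in mm, a list of three; "rotation": the turn, a rotation vector about the tool's x, y, z in degrees, a list of three. A call has 1 to 5 rows; each row is the pose to reach, as a shift and turn from the pose measured when the call began, along the tool's axes at that moment; what a row does not reach only later rows make up. A row lasts 1/8 s, in which the tool goes at most 62.5 mm and 10.7 degrees, less where a joint would pass 70% of its speed; a pose out of reach is approached as far as the arm can. A call with a gripper value outside its range is refused whole. The fingers move at their own pace and stop on an object; "squeeze" is the grip in N (left out, the last holds). Time passes only in rows, so rows that repeat a pose let the fingers close. It gives the time, the measured TCP pose, the force and the opening at its end, in the units of the state.
- r.read_state(): the state, without advancing time (a new reading comes with each control period).
- viewer.camera(name): name is "side" or "top"; returns a dict with "img" (480x640x3 uint8, blue, green, red), "range_z" (480x640 float32, m along the optical axis (not along the pixel's ray), 0 where there is no reading), "vertical_fov" (degrees; the focal length in pixels is half the picture's height over the tangent of half this angle, whatever the lens; pixels are square), "cx", "cy" (the principal point, pixels), "rvec" (rotation vector, rad) and "tvec" (3), from world to camera coordinates, as OpenCV has them. Camera axes: x right, y down, z forward; pixel columns grow to the right and rows downward; lengths in m; the calibration is good to about 2 mm. A picture is of the moment at which its call begins.
- r.close_job(): hands the job in, once; it reports no verdict.
The state is a dict: "time": time; "joint_positions": joint angles; "joint_vel": joint speeds; "joint_torque": joint torques, N m; "ee_pos": TCP position; "eef_rot": TCP orientation; "ft_force": force on the tool from outside, world axes, zero at the start; "torque": the same for the moment, N m; "width": finger opening in m.
Only numpy, scipy, OpenCV 4.12 (cv2) and the standard library are available. Lean on these libraries where they do the work, as an engineer would, in place of code of your own. Each camera call takes 0.05 s, during which the arm holds its last target.

### The job

Shut the dust cleaner down by pressing the three round keys on its panel one at a time, right down and letting each spring back: the largest, then the middle-sized, then the smallest. Then lift the cover flap of the housing right up and leave it open, draw the filter plate (the one with the grip tab on top) up out of its slot, and leave the plain blanking plate in place and the tray and other things on the bench undisturbed. Finish holding the filter plate still and upright in the gripper, centred over the steel tray with its lower edge about 15 cm above the bench; do not set it down.

Things in the scene. Friction and masses are not known exactly. Their poses are not given: they have to be found in the camera images.
- housing: Grey fixed open-topped housing of a bench dust cleaner, 150 (own x) x 160 (own y) x 104 high, walls 5, inner floor 6 up. Origin: centre of underside, on the bench; own -x is its front, roughly facing the robot. Inside, two 14 wide slots run along own y, centred at own x -35 and +12, between 6 thick ribs (tops 55 above the bench) at the side walls. A hose stub sticks 50 out of its +y wall.
- flap (a joint): Angle of the housing's cover flap: 0 shut, about 1.6 upright, stop at 1.9 rad. Hinged along own y at the housing's back (+x) top edge, so its front edge lifts. A stiff hinge (lifting it takes up to 2.5 N at the tab): it stays wherever it is left. May start ajar by up to 0.12 rad.
- flap_tab (a point): Grip point on the flap, an aluminium sheet 150 x 160 x 8: a flat tab 30 wide (along the hinge), 10 thick sticks 40 out from the middle of its front edge. The point is in mid tab, 25 from that edge, 175 from the hinge line and 5 above the flap's underside. x: along the flap to the hinge; y: along the hinge. Pads closing along y on its sides let it pivot between them as the flap swings.
- flap_hinge (a point): Middle of the flap's hinge line (housing's back top edge, own x +75, height 104.5). y axis along the hinge, turning with the housing.
- filter: Filter plate hidden under the flap: upright wooden frame with paper pleats, 10 thick (own x) x 142 wide (own y) x 56 high; in the middle of its top edge an upright grip tab 12 x 30 (own y) x 34 high (90 in all). 0.1 to 0.2 kg. Stands loosely on the inner floor (6 above the bench) in either slot, along it. Origin: centre of lower edge; z up.
- filter_grip (a point): Grip point inside the filter plate's tab: 79 above its lower edge, on its mid line; the tab's top is 11 above it. Same axes as the filter plate.
- blank: Blanking plate in the other slot: plain wooden board 10 x 142 x 56 high, flat top with no tab. Stays where it is. Origin: centre of its lower edge.
- panel: Control panel of the dust cleaner, to the robot's right: grey fixed box 210 (own x) x 80 x 30 high with three round grey keys in a row along own x, 64 mm apart. Origin: centre of its underside.
- key_large_top (a point): Centre of the top face of the large key: a round spring push button, 40 mm across, in a 12 high black collar 56 across on the panel; its top is about 52 above the bench at rest. Any of the three places in the row may hold it. Pressed straight down.
- key_large (a joint): Travel of the large key: 0 up, 0.006 m fully down (about 4 N), springs back. Counts as pressed beyond 0.0045.
- key_medium_top (a point): Centre of the top face of the medium key: a round spring push button, 28 mm across, in a 12 high black collar 44 across on the panel; its top is about 52 above the bench at rest. Any of the three places in the row may hold it. Pressed straight down.
- key_medium (a joint): Travel of the medium key: 0 up, 0.006 m fully down (about 4 N), springs back. Counts as pressed beyond 0.0045.
- key_small_top (a point): Centre of the top face of the small key: a round spring push button, 18 mm across, in a 12 high black collar 34 across on the panel; its top is about 52 above the bench at rest. Any of the three places in the row may hold it. Pressed straight down.
- key_small (a joint): Travel of the small key: 0 up, 0.006 m fully down (about 4 N), springs back. Counts as pressed beyond 0.0045.
- tray: Shallow loose steel tray on the bench to the robot's left, 150 x 130 x 18 high, 0.6 kg. Origin: centre of its underside.
- sand_block: Bystander: cork sanding block 70 x 45 x 28. Origin: centre of underside.
- brush: Bystander: paint brush lying flat. Origin: its middle, underside.
- paint_can: Bystander: closed tin, 84 across, 90 high. Origin: centre of underside.
- glue: Bystander: glue bottle, 48 across, 130 high. Origin: centre of underside.
- battens: Bystander: bundle of three wooden battens, about 210 (own x) x 48 x 24. Origin: centre of underside.
- boat_hull: Bystander: wooden model hull on two cradle feet, 240 long (own y), 70 wide, 76 high. Origin: centre of underside.
Things that resemble listed ones, but are neither listed nor needed, are in the scene too. What is shaped like the tray but turquoise is not meant.

How it is judged:
By the outcome, as a careful person would: the job done as asked, in the order asked, and still so for the second after the job is handed in, while the arm keeps its last pose, push and grip.
It also fails if it takes over 72 s, if anything falls off the work surface, if the arm or the gripper's body presses on something with over 40 N, if the wrist force passes 120 N, or if a joint passes its speed limit or range.

## Working session

There is one attempt and no reset: what is moved stays moved. The work goes in short steps, Python scripts to look and compute and a tool call to move; the robot and the scene stay as the last step left them, time stands still between calls to the robot, and variables do not carry over. Pictures are saved under pics/ and viewed, and the job is handed in when it is done.

Besides the shell and the picture viewer there is one more tool, called after "Request:" in YAML: its name, and indented under it one key for each argument. apply_moves: Moves the arm, as the interface text tells. Its arguments: {"type":"object","properties":{"increments":{"type":"array","items":{"type":"object","properties":{"grip":{"type":"number"},"xyz":{"type":"array","items":{"type":"number"}},"rotation":{"type":"array","items":{"type":"number"}}}}},"squeeze":{"type":"number"}},"required":["increments"]}

```bash
ls; mkdir -p pics
cat > h.py <<'E'
import numpy as np, cv2
from scipy.spatial.transform import Rotation as R
from bench import r, viewer
def cam(n):
    c=viewer.camera(n); c['f']=240/np.tan(np.radians(c['vertical_fov'])/2)
    c['R']=cv2.Rodrigues(np.array(c['rvec'],float))[0]; c['t']=np.array(c['tvec'],float).ravel(); return c
def pts(c):
    z=c['range_z']; v,u=np.mgrid[:480,:640]
    P=np.stack([(u-c['cx'])/c['f']*z,(v-c['cy'])/c['f']*z,z],-1)
    W=(P-c['t'])@c['R']; W[z==0]=np.nan; return W
def ray(c,u,v,h):
    d=np.array([(u-c['cx'])/c['f'],(v-c['cy'])/c['f'],1])@c['R']; o=-c['R'].T@c['t']
    return o+d*(h-o[2])/d[2]
def proj(c,p):
    q=c['R']@np.array(p)+c['t']; return c['f']*q[0]/q[2]+c['cx'],c['f']*q[1]/q[2]+c['cy']
def rel(p,rot=None):
    s=r.read_state(); q=R.from_quat(s['eef_rot'])
    return q.inv().apply(np.array(p)-s['ee_pos'])*1000
E
python3 - <<'E'
from h import *
for n in('top','side'):
    c=cam(n); cv2.imwrite(f'pics/{n}0.png',c['img']); print(n,c['f'],c['cx'],c['cy'],-c['R'].T@c['t'],c['R'][2])
s=r.read_state(); print(s); print(R.from_quat(s['eef_rot']).as_matrix().round(3))
E
```

```text
pics
top 512.9994193546904 314.9646082533681 240.82144580228555 [0.45411373 0.02745462 1.24164421] [ 0.06294935 -0.00963294 -0.99797023]
side 538.1564495350644 323.37227675423753 242.6995911078928 [ 0.13282495 -0.97064182  1.14485866] [ 0.27713917  0.65465964 -0.70328845]
{'time': 0.1, 'joint_positions': array([-1.12559302,  0.33281202, -0.06470424,  1.4608422 ,  0.02162866,
        1.34989927, -0.08848801]), 'joint_vel': array([ 0.00029672,  0.00078339, -0.00082704, -0.00049318,  0.00104029,
       -0.00058291,  0.00022803]), 'joint_torque': array([ 2.05523938e-03, -6.24537849e+01,  2.47335818e-02, -3.90723288e+01,
       -6.13318942e-02,  3.65064398e-02,  3.94577000e-05]), 'ee_pos': array([0.28167485, 0.55751812, 0.20073867]), 'eef_rot': array([ 8.51730398e-01,  5.23979895e-01, -5.15580481e-04,  3.65918311e-04]), 'ft_force': array([ 0.09046407,  0.14349862, -0.08180554]), 'torque': array([-0.03641902, -0.01770372, -0.02090391]), 'width': 0.08699894309215642}
[[ 0.451  0.893 -0.   ]
 [ 0.893 -0.451 -0.001]
 [-0.001  0.    -1.   ]]
```

View pics/top0.png

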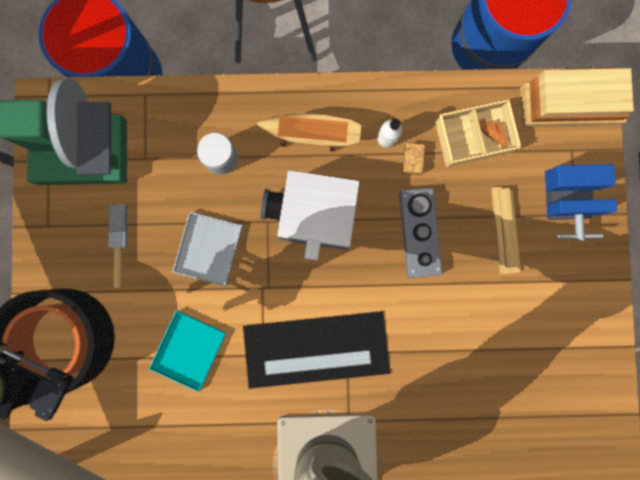

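View pics/side0.png

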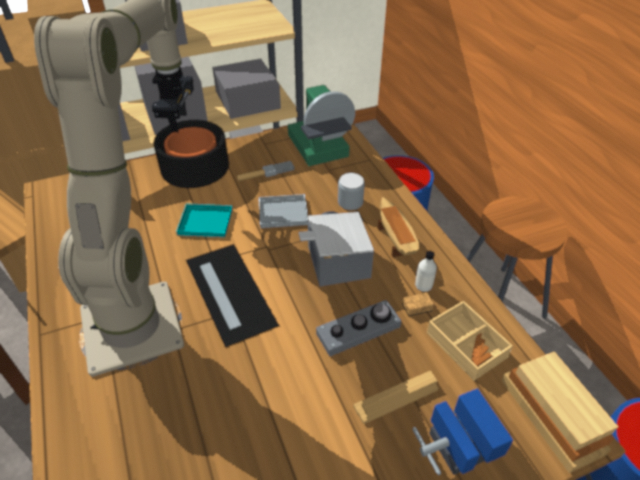

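The top view shows the keys at about (419,204) large, (422,232) medium and (425,260) small. The flap tab is at (312,249), the steel tray at (207,248) and the turquoise decoy at (188,350). Next I'll measure them.

Run:
```python
from h import *
c=cam('top'); W=pts(c); img=c['img']
cv2.imwrite('pics/crop.png',cv2.resize(img[160:300,160:460],None,fx=2.6,fy=2.6,interpolation=cv2.INTER_CUBIC))
for n,(u,v) in dict(L=(419,204),M=(422,232),S=(425,260),panel=(408,270),tab=(312,252),flapF=(315,235),flapB=(322,185),flapL=(290,205),flapR=(350,210),tray=(207,248),can=(215,145),bench=(270,270)).items():
    print(n,W[v,u].round(4))
# flap/tab mask by height
H=W[...,2]
m=((H>0.09)&(H<0.16)&(W[...,1]>-0.12)&(W[...,1]<0.12)&(W[...,0]>0.3)&(W[...,0]<0.68)).astype('uint8')
n,l,s,ce=cv2.connectedComponentsWithStats(m)
for i in range(1,n):
    if s[i,4]>100:
        k=l==i; P=W[k]; print(s[i],P.min(0),P.max(0)); 
        A=np.c_[P[:,:2],np.ones(len(P))]; co=np.linalg.lstsq(A,P[:,2],rcond=None)[0]; print('plane',co)
        # bench-plane rect
        print(cv2.minAreaRect(P[:,:2].astype('f4')*1000))
# tray
for nm,(y0,y1,x0,x1,h0,h1) in dict(tray=(0.15,0.38,0.36,0.6,0.006,0.03),panel=(-0.33,-0.12,0.3,0.65,0.02,0.042)).items():
    k=(W[...,1]>y0)&(W[...,1]<y1)&(W[...,0]>x0)&(W[...,0]<x1)&(H>h0)&(H<h1)
    nn,ll,ss,_=cv2.connectedComponentsWithStats(k.astype('uint8'))
    i=1+np.argmax(ss[1:,4]); print(nm,ss[i],cv2.minAreaRect(W[ll==i][:,:2].astype('f4')*1000))
```

```text
L [ 0.6099 -0.2294  0.0514]
M [ 0.5442 -0.2343  0.05  ]
S [ 0.4788 -0.239   0.0497]
panel [ 0.4565 -0.2028  0.0271]
tab [0.5    0.0237 0.1321]
flapF [0.5373 0.0163 0.1253]
flapB [ 0.6494 -0.002   0.1112]
flapL [0.605  0.0697 0.1203]
flapR [ 0.5913 -0.0622  0.1183]
tray [0.5208 0.2764 0.0029]
can [0.7507 0.2388 0.0876]
bench [ 0.4644  0.1262 -0.0066]
[ 277  172   82   88 5123] [ 0.48470779 -0.08228822  0.09096327] [0.67997973 0.09938516 0.13471921]
plane [-0.08216014  0.01396946  0.16757059]
((578.9490356445312, 11.763504028320312), (160.09559631347656, 190.03456115722656), 80.04583740234375)
tray [172 215  70  71 410] ((520.5398559570312, 275.068603515625), (131.2716064453125, 151.2088623046875), 73.89755249023438)
panel [ 400  189   42   89 2397] ((546.1808471679688, -235.60032653808594), (209.03672790527344, 81.2081069946289), 3.6416544914245605)
```

View pics/crop.png

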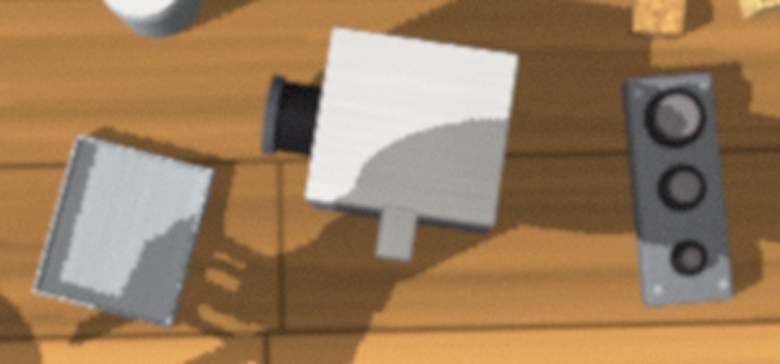

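Run:
```python
from h import *
t=cam('top'); s=cam('side')
P=dict(L=(0.6101,-0.2315,.052),M=(0.5462,-0.2356,.052),S=(0.4823,-0.2397,.052),tab=(0.5009,0.0255,.132),hinge=(.6726,-.0047,.1125),tr=(.5205,.2751,.003))
for c,n in((t,'top'),(s,'side')):
    im=cv2.resize(c['img'],None,fx=3,fy=3,interpolation=cv2.INTER_CUBIC)
    for k,p in P.items():
        u,v=proj(c,p); print(n,k,round(u,1),round(v,1)); cv2.circle(im,(int(u*3+1),int(v*3+1)),3,(0,0,255),-1)
    u,v=proj(c,P['M']); u=int(u*3);v=int(v*3)
    cv2.imwrite(f'pics/k_{n}.png',im[v-150:v+150,u-200:u+200])
    u,v=proj(c,P['tab']); u=int(u*3);v=int(v*3)
    cv2.imwrite(f'pics/f_{n}.png',im[max(v-250,0):v+100,u-200:u+200])
a=[cv2.imread(f'pics/{x}.png') for x in('k_top','k_side')]
cv2.imwrite('pics/kk.png',np.hstack(a))
a=[cv2.imread(f'pics/{x}.png') for x in('f_top','f_side')]
cv2.imwrite('pics/ff.png',np.hstack(a))
print(rel((0.6101,-0.2315,.2)))
```

```text
top L 420.0 203.9
top M 422.7 231.1
top S 425.5 258.4
top tab 311.2 251.6
top hinge 323.0 174.5
top tr 207.5 248.1
side L 381.6 308.3
side M 359.8 317.0
side S 337.3 326.0
side tab 305.3 233.0
side hinge 366.5 229.0
side tr 283.6 210.7
[-556.38029799  648.96033852    1.43567202]
```

View pics/kk.png

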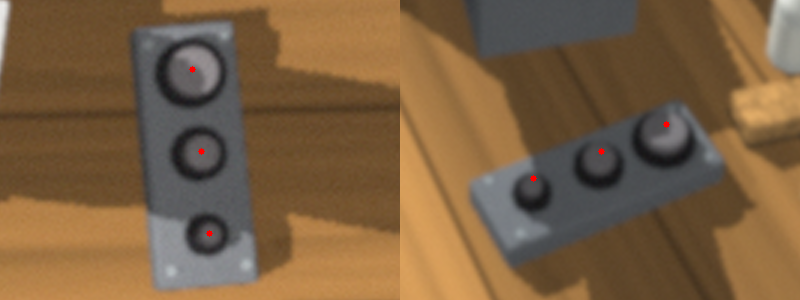

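View pics/ff.png

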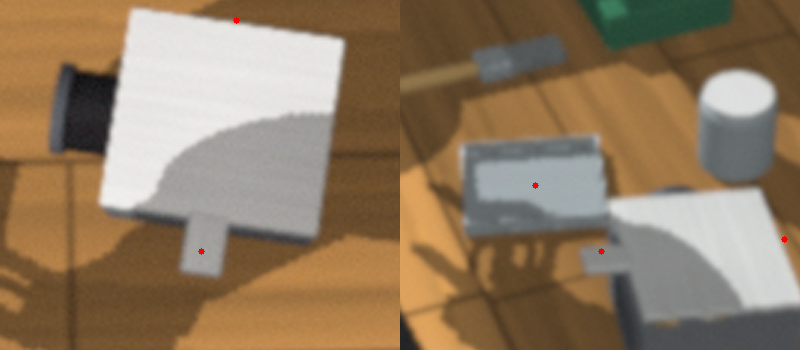

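Run:
```python
from h import *
t=cam('top'); s=cam('side')
P=dict(L=(0.6101,-0.2315,.052),M=(0.5462,-0.2356,.052),S=(0.4823,-0.2397,.052)); rad=dict(L=9,M=7,S=5)
ims=[]
for n,p in P.items():
    uv={}
    for c,k in((t,'top'),(s,'side')):
        u,v=map(int,proj(c,p)); w=16
        g=cv2.cvtColor(c['img'],cv2.COLOR_BGR2GRAY)[v-w:v+w,u-w:u+w]
        G=cv2.resize(g,None,fx=8,fy=8,interpolation=cv2.INTER_CUBIC); ims.append(G)
        # collar: dark blob
        th=(G<50).astype('uint8'); cs,_=cv2.findContours(th,cv2.RETR_EXTERNAL,cv2.CHAIN_APPROX_NONE)
        ct=max(cs,key=cv2.contourArea); e=cv2.fitEllipse(cv2.convexHull(ct))
        uv[k]=(u-w+(e[0][0]-3.5)/8,v-w+(e[0][1]-3.5)/8); print(n,k,np.round(uv[k],1),np.round(np.array(e[1])/8,1),'seed',np.round(proj(c,p),1),ray(c,*uv[k],.044)[:2].round(4))
cv2.imwrite('pics/k6.png',np.vstack([np.hstack(ims[0::2]),np.hstack(ims[1::2])]))
```

```text
L top [419.1 205.1] [22.2 22.9] seed [420.  203.9] [ 0.6083 -0.2311]
L side [380.1 313.8] [17.5 21.2] seed [381.6 308.3] [ 0.6021 -0.2407]
M top [421.8 231.8] [17.4 17.9] seed [422.7 231.1] [ 0.545  -0.2352]
M side [358.7 322.1] [15.1 16.8] seed [359.8 317. ] [ 0.54   -0.2437]
S top [424.7 258.4] [12.4 13. ] seed [425.5 258.4] [ 0.4827 -0.2396]
S side [337.1 331.3] [11.4 11.9] seed [337.3 326. ] [ 0.4778 -0.2491]
```

View pics/k6.png

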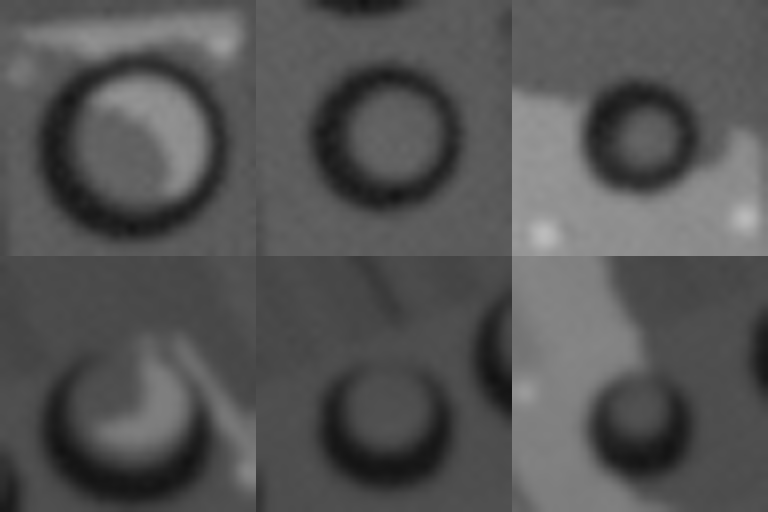

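Request:
apply_moves:
  increments:
    - {"grip": 255,"xyz": [-40,47,0],"rotation": [0,0,-4]}
    - {"grip": 255,"xyz": [-80,94,0],"rotation": [0,0,-8]}
    - {"grip": 255,"xyz": [-120,141,0],"rotation": [0,0,-12]}
    - {"grip": 255,"xyz": [-160,188,0],"rotation": [0,0,-16.8]}
    - {"grip": 255,"xyz": [-200,235,0],"rotation": [0,0,-16.8]}

```text
time: 0.98
ee_pos: [0.4019, 0.2714, 0.2016]
eef_rot: [0.766, 0.643, 0.0, -0.0]
ft_force: [-0.0, 1.4, -0.2]
width: 0.0452
```

Run:
```python
from h import *
s=r.read_state(); print(s['ee_pos'],R.from_quat(s['eef_rot']).as_matrix().round(3),s['width'],rel((0.6085,-0.2325,.12)))
```

```text
[0.401945   0.27137107 0.20159812] [[ 0.173  0.985  0.   ]
 [ 0.985 -0.173  0.   ]
 [ 0.     0.    -1.   ]] 0.04517771434719985 [-460.69042491  290.40025118   81.49420399]
```

Request:
apply_moves:
  increments:
    - {"grip": 255,"xyz": [-50,32,0]}
    - {"grip": 255,"xyz": [-100,63,0]}
    - {"grip": 255,"xyz": [-150,95,0]}
    - {"grip": 255,"xyz": [-200,126,0]}
    - {"grip": 255,"xyz": [-250,158,0]}

```text
$.increments[0]: bad value
```

Run:
```python
from h import *
s=r.read_state(); print(s['ee_pos'],s['width'],rel((0.6085,-0.2325,.07)))
```

```text
[0.401945   0.27137107 0.20159812] 0.04517771434719985 [-460.71176958  290.38428422  131.49419689]
```

Request:
apply_moves:
  increments:
    - {"grip": 255,"xyz": [-50,32,0],"rotation": [0,0,0]}
    - {"grip": 255,"xyz": [-100,63,0],"rotation": [0,0,0]}
    - {"grip": 255,"xyz": [-150,95,0],"rotation": [0,0,0]}
    - {"grip": 255,"xyz": [-200,126,0],"rotation": [0,0,0]}
    - {"grip": 255,"xyz": [-250,158,0],"rotation": [0,0,0]}

```text
time: 1.6
ee_pos: [0.5149, -0.0039, 0.2019]
eef_rot: [0.766, 0.643, 0.001, 0.0]
ft_force: [1.4, 0.2, -0.6]
width: 0.0018
```

Run:
```python
from h import *
s=r.read_state(); print(s['ee_pos'],s['width'],rel((0.6085,-0.2325,.07)))
```

```text
[ 0.51492143 -0.00386761  0.20187158] 0.0018135743874727775 [-209.23056531  131.41033794  131.80943369]
```

Request:
apply_moves:
  increments:
    - {"grip": 255,"xyz": [-50,32,0],"rotation": [0,0,0]}
    - {"grip": 255,"xyz": [-100,64,0],"rotation": [0,0,0]}
    - {"grip": 255,"xyz": [-150,96,30],"rotation": [0,0,0]}
    - {"grip": 255,"xyz": [-190,120,70],"rotation": [0,0,0]}
    - {"grip": 255,"xyz": [-209,131,110],"rotation": [0,0,0]}

```text
time: 2.22
ee_pos: [0.6083, -0.2354, 0.0906]
eef_rot: [0.766, 0.642, 0.0, 0.001]
ft_force: [1.0, 0.1, -1.1]
width: 0.0004
```

Run:
```python
from h import *
s=r.read_state(); print(s['ee_pos'],s['ft_force'],s['width'],rel((0.6085,-0.2325,.06)))
c=cam('side'); cv2.imwrite('pics/k1.png',cv2.resize(c['img'][220:380,280:460],None,fx=3.5,fy=3.5))
```

```text
[ 0.60834353 -0.23538634  0.09061841] [ 1.03315387  0.05447623 -1.06525129] 0.0003539476129938399 [ 2.88055153 -0.40497217 30.61667741]
```

View pics/k1.png

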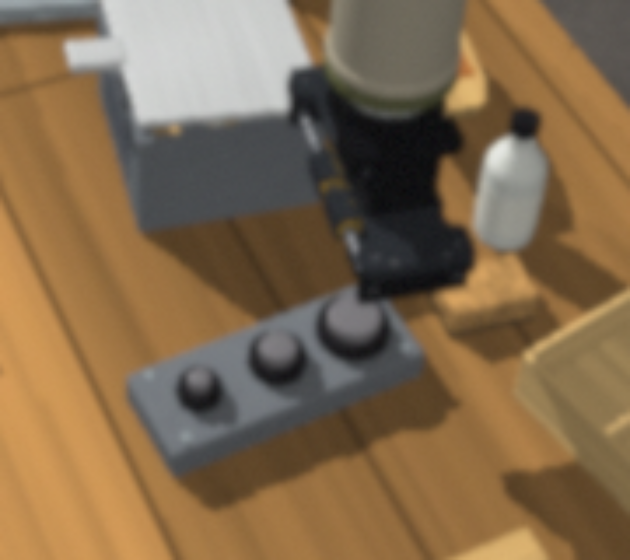

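Request:
apply_moves:
  increments:
    - {"grip": 255,"xyz": [2,0,20],"rotation": [0,0,0]}
    - {"grip": 255,"xyz": [2,0,30],"rotation": [0,0,0]}
    - {"grip": 255,"xyz": [2,0,34],"rotation": [0,0,0]}
    - {"grip": 255,"xyz": [2,0,36],"rotation": [0,0,0]}
    - {"grip": 255,"xyz": [2,0,36],"rotation": [0,0,0]}

```text
time: 2.9
ee_pos: [0.6059, -0.2345, 0.049]
eef_rot: [0.767, 0.642, -0.002, -0.001]
ft_force: [0.3, 0.1, 1.0]
width: 0.0005
```

Run:
```python
from h import *
s=r.read_state(); print(s['time'],s['ee_pos'],s['ft_force'],s['torque'],s['joint_vel'].round(3))
c=cam('side'); cv2.imwrite('pics/k2.png',cv2.resize(c['img'][220:380,280:460],None,fx=3.5,fy=3.5))
s=r.read_state(); print(s['time'],s['ee_pos'],s['ft_force'],s['torque'])
```

```text
2.9 [ 0.60588983 -0.23448758  0.04902043] [0.33840258 0.10089042 0.96949378] [ 0.02602907 -0.01496355  0.01652172] [ 0.002 -0.     0.002 -0.     0.001  0.002  0.   ]
2.95 [ 0.60583507 -0.23451248  0.04899129] [-0.22068212  0.5137082   0.82398334] [ 0.01178312 -0.00340334  0.02487516]
```

View pics/k2.png

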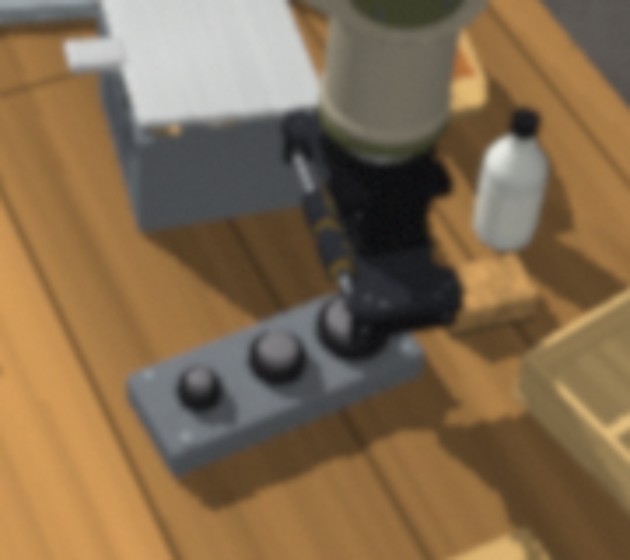

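Run:
```python
from h import *
s=r.read_state(); c=cam('side'); p=s['ee_pos']-[0,0,.008]
print(proj(c,p))
im=c['img'][280:350,340:430]; im=cv2.resize(im,None,fx=8,fy=8,interpolation=cv2.INTER_CUBIC)
u,v=proj(c,p); cv2.circle(im,(int((u-340)*8),int((v-280)*8)),4,(0,0,255),-1)
cv2.imwrite('pics/k3.png',im)
```

```text
(np.float64(380.2550928777941), np.float64(312.3295596098999))
```

View pics/k3.png

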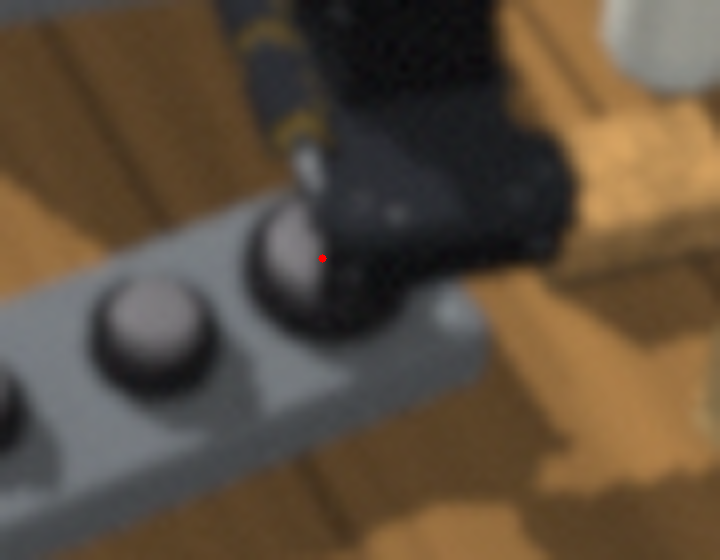

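Request:
apply_moves:
  increments:
    - {"grip": 255,"xyz": [0,0,2],"rotation": [0,0,0]}
    - {"grip": 255,"xyz": [0,0,4],"rotation": [0,0,0]}

```text
time: 3.25
ee_pos: [0.6059, -0.2346, 0.045]
eef_rot: [0.767, 0.642, -0.002, -0.001]
ft_force: [1.1, 0.8, -0.4]
width: 0.0002
```

Run:
```python
from h import *
s=r.read_state(); print(s['ee_pos'],s['ft_force'])
c=cam('side'); t=cam('top')
a=cv2.resize(c['img'][260:360,330:430],None,fx=4,fy=4,interpolation=cv2.INTER_CUBIC)
b=cv2.resize(t['img'][160:260,370:470],None,fx=4,fy=4,interpolation=cv2.INTER_CUBIC)
cv2.imwrite('pics/k4.png',np.hstack([a,b]))
W=pts(c)
for u in range(372,400,3): print(u,[tuple((W[v,u]*1000).round(0).astype(int)) if np.isfinite(W[v,u,0]) else None for v in range(296,328,4)])
```

```text
[ 0.60590364 -0.23458155  0.04502148] [ 1.09862405  0.79343133 -0.35072005]
372 [(np.int64(566), np.int64(-250), np.int64(143)), (np.int64(622), np.int64(-160), np.int64(-1)), (np.int64(618), np.int64(-169), np.int64(-6)), (np.int64(593), np.int64(-213), np.int64(40)), (np.int64(587), np.int64(-224), np.int64(39)), (np.int64(582), np.int64(-235), np.int64(37)), (np.int64(579), np.int64(-243), np.int64(32)), (np.int64(576), np.int64(-249), np.int64(24))]
375 [(np.int64(567), np.int64(-262), np.int64(156)), (np.int64(569), np.int64(-262), np.int64(139)), (np.int64(611), np.int64(-195), np.int64(27)), (np.int64(595), np.int64(-224), np.int64(52)), (np.int64(590), np.int64(-235), np.int64(51)), (np.int64(587), np.int64(-242), np.int64(44)), (np.int64(585), np.int64(-247), np.int64(35)), (np.int64(582), np.int64(-255), np.int64(29))]
378 [(np.int64(576), np.int64(-262), np.int64(151)), (np.int64(570), np.int64(-274), np.int64(153)), (np.int64(565), np.int64(-283), np.int64(150)), (np.int64(596), np.int64(-237), np.int64(66)), (np.int64(596), np.int64(-239), np.int64(52)), (np.int64(593), 
[... 2131 characters left out ...]
.int64(-308), np.int64(178)), (np.int64(592), np.int64(-317), np.int64(177)), (np.int64(586), np.int64(-328), np.int64(178)), (np.int64(590), np.int64(-325), np.int64(158)), (np.int64(643), np.int64(-253), np.int64(29)), (np.int64(635), np.int64(-267), np.int64(34)), (np.int64(633), np.int64(-273), np.int64(25))]
399 [(np.int64(611), np.int64(-298), np.int64(175)), (np.int64(603), np.int64(-310), np.int64(178)), (np.int64(598), np.int64(-320), np.int64(177)), (np.int64(595), np.int64(-328), np.int64(173)), (np.int64(599), np.int64(-324), np.int64(151)), (np.int64(665), np.int64(-236), np.int64(-2)), (np.int64(643), np.int64(-269), np.int64(32)), (np.int64(645), np.int64(-269), np.int64(15))]
```

View pics/k4.png

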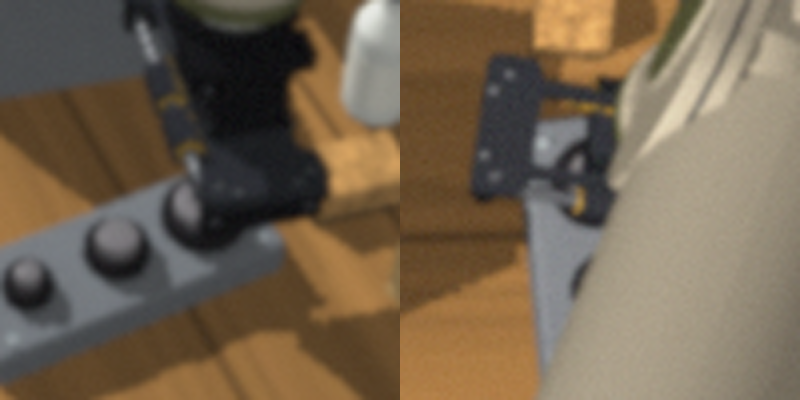

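Run:
```python
from h import *
s=r.read_state(); print(s['ee_pos'],s['ft_force'],s['joint_torque'].round(2))
q=R.from_quat(s['eef_rot']); t=cam('top'); c=cam('side')
W=pts(t)
print('plate',[ (u,v,(W[v,u]*1000).round(0).tolist()) for u in(392,397,401) for v in(178,190,205)])
for d in([95,0,-100],[95,37,-100],[95,-37,-100],[0,0,8]):
    p=s['ee_pos']+q.apply(np.array(d)/1000); print(d,p.round(3),np.round(proj(t,p),1),np.round(proj(c,p),1))
# bench plane check
for u,v in((120,420),(270,270),(300,270),(440,300),(460,230),(480,330),(250,300),(540,300),(560,340)): print((W[v,u]*1000).round(1))
Ws=pts(c)
for u,v in((100,250),(290,400),(360,440),(300,330),(430,365)): print('s',(Ws[v,u]*1000).round(1))
```

```text
[ 0.60560836 -0.23447138  0.04462259] [ 0.15822314 -0.50809542  0.15902799] [ 4.000e-02 -6.582e+01  1.152e+01 -3.393e+01  7.000e-02  2.000e-02
  1.000e-02]
plate [(392, 178, [649.0, -147.0, 180.0]), (392, 190, [624.0, -146.0, 180.0]), (392, 205, [593.0, -145.0, 178.0]), (397, 178, [649.0, -158.0, 179.0]), (397, 190, [624.0, -157.0, 177.0]), (397, 205, [593.0, -156.0, 175.0]), (401, 178, [649.0, -166.0, 178.0]), (401, 190, [624.0, -166.0, 175.0]), (401, 205, [612.0, -192.0, 25.0])]
[95, 0, -100] [ 0.623 -0.141  0.145] [387.  193.1] [373.  258.5]
[95, 37, -100] [ 0.659 -0.147  0.144] [389.4 176.4] [386.8 256.4]
[95, -37, -100] [ 0.586 -0.134  0.145] [384.5 210. ] [359.1 260.7]
[0, 0, 8] [ 0.606 -0.234  0.037] [419.9 206.6] [380.  313.4]
[1.184e+02 4.863e+02 4.000e-01]
[4.643e+02 1.256e+02 4.000e-01]
[462.7  53.4  -4.8]
[ 416.1 -137.3  582.1]
[ 509.6 -182.5  528.4]
[ 308.7 -375.9    1.5]
[393.2 175.6  -4.8]
[ 3.768e+02 -5.246e+02  5.000e-01]
[ 280.  -568.5   -0.7]
s [  7.6 -52.1 328.1]
s [ 3.116e+02 -3.578e+02  3.000e-01]
s [ 421.9 -506.6   -2.3]
s [ 403.4 -181.9    2.9]
s [ 665.3 -397.2   -5. ]
```

Request:
apply_moves:
  increments:
    - {"grip": 255,"xyz": [0,0,2],"rotation": [0,0,0]}
    - {"grip": 255,"xyz": [0,0,2],"rotation": [0,0,0]}

```text
time: 3.7
ee_pos: [0.6055, -0.2345, 0.0426]
eef_rot: [0.767, 0.642, -0.002, -0.002]
ft_force: [0.1, 1.1, -0.5]
width: 0.0006
```

Run:
```python
from h import *
for i in range(4):
    s=r.read_state(); print(s['time'],s['ee_pos'],s['ft_force'],s['joint_torque'].round(2)); cam('top')
```

```text
3.7 [ 0.60553143 -0.23453646  0.04258425] [ 0.0677167   1.08856293 -0.489287  ] [ 3.000e-02 -6.572e+01  1.150e+01 -3.373e+01  7.000e-02  5.000e-02
  1.000e-02]
3.75 [ 0.60560348 -0.23454607  0.04270378] [-0.4584197  -0.98378844 -1.01006776] [ -0.   -65.62  11.46 -33.66   0.08   0.08   0.  ]
3.8 [ 0.60566601 -0.23458147  0.04279342] [ 1.0981095  -0.04283897 -0.02577241] [-1.000e-02 -6.562e+01  1.146e+01 -3.367e+01  8.000e-02  9.000e-02
  0.000e+00]
3.85 [ 0.60568947 -0.23457624  0.04284085] [ 0.451527   -0.63876166 -0.59801698] [ -0.   -65.64  11.47 -33.69   0.08   0.09   0.  ]
```

Run:
```python
from h import *
t=cam('top'); W=pts(t)
cv2.imwrite('pics/k5.png',cv2.resize(t['img'][165:235,380:450],None,fx=8,fy=8,interpolation=cv2.INTER_CUBIC))
for v in range(178,226,4): print(v,[(u,(W[v,u]*1000).round(0).astype(int).tolist()) for u in range(404,424,3)])
```

```text
178 [(404, [649, -173, 178]), (407, [681, -213, 0]), (410, [681, -221, -1]), (413, [681, -228, -1]), (416, [681, -235, 0]), (419, [681, -243, -1]), (422, [681, -251, -2])]
182 [(404, [641, -173, 176]), (407, [640, -178, 179]), (410, [640, -185, 178]), (413, [640, -191, 177]), (416, [640, -198, 175]), (419, [641, -205, 172]), (422, [644, -215, 156])]
186 [(404, [632, -172, 178]), (407, [662, -213, -2]), (410, [663, -222, -8]), (413, [634, -194, 161]), (416, [634, -201, 161]), (419, [633, -206, 168]), (422, [632, -211, 173])]
190 [(404, [647, -199, 29]), (407, [647, -207, 30]), (410, [646, -213, 33]), (413, [647, -221, 31]), (416, [629, -205, 138]), (419, [626, -207, 158]), (422, [626, -214, 159])]
194 [(404, [638, -200, 25]), (407, [638, -207, 27]), (410, [638, -214, 27]), (413, [637, -221, 29]), (416, [619, -203, 147]), (419, [617, -207, 159]), (422, [618, -215, 153])]
198 [(404, [628, -198, 33]), (407, [628, -206, 27]), (410, [626, -211, 42]), (413, [626, -218, 43]), (416, [609, -201, 157]), (419, [609, -207, 157]), (422, [607, -210, 171])]
202 [(404, [599, -171, 175]), (407, [598, 
[... 319 characters left out ...]
 [(404, [599, -198, 30]), (407, [585, -182, 150]), (410, [584, -188, 152]), (413, [584, -195, 149]), (416, [584, -200, 155]), (419, [583, -206, 155]), (422, [583, -212, 158])]
214 [(404, [589, -197, 33]), (407, [589, -205, 30]), (410, [590, -212, 26]), (413, [588, -217, 39]), (416, [577, -203, 142]), (419, [576, -209, 144]), (422, [539, -141, 477])]
218 [(404, [580, -198, 27]), (407, [580, -205, 28]), (410, [580, -211, 31]), (413, [580, -219, 30]), (416, [580, -226, 28]), (419, [580, -234, 25]), (422, [532, -139, 485])]
222 [(404, [571, -197, 28]), (407, [570, -204, 29]), (410, [570, -211, 29]), (413, [570, -218, 30]), (416, [570, -225, 32]), (419, [526, -134, 487]), (422, [525, -136, 498])]
```

View pics/k5.png

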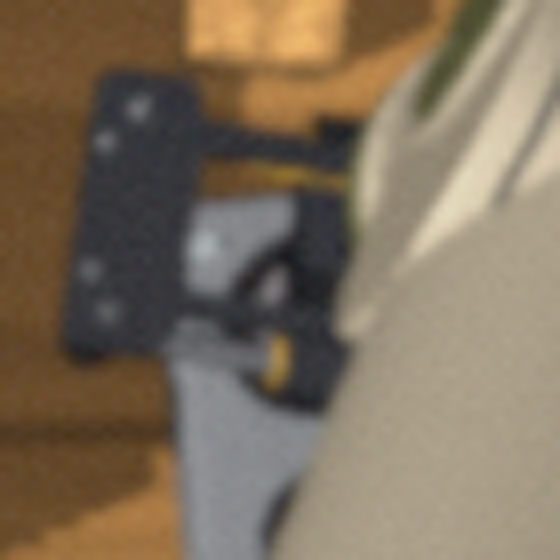

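Run:
```python
from h import *
c=cam('side'); W=pts(c)
cv2.imwrite('pics/k7.png',cv2.resize(c['img'][280:345,325:400],None,fx=8,fy=8,interpolation=cv2.INTER_CUBIC))
for u in range(370,381,1): print(u,[int(W[v,u,2]*1000) for v in range(300,326)])
print('M')
for u in range(350,368,2): print(u,[int(W[v,u,2]*1000) for v in range(308,334)])
```

```text
370 [-3, -1, 0, -2, 0, -2, 31, 27, 25, 25, 27, 39, 38, 36, 32, 30, 28, 26, 26, 28, 25, 29, 31, 31, 26, 30]
371 [0, -1, 0, -2, -6, 28, 25, 29, 42, 40, 36, 39, 38, 39, 40, 38, 39, 34, 26, 32, 24, 27, 26, 27, 31, 27]
372 [3, -2, 2, -1, 0, 29, 31, 42, 42, 44, 40, 40, 37, 41, 42, 40, 40, 37, 34, 28, 23, 27, 30, 30, 28, 29]
373 [140, -3, -4, 0, 1, 30, 43, 40, 41, 38, 40, 36, 39, 41, 42, 44, 39, 39, 35, 33, 25, 33, 24, 29, 29, 29]
374 [136, -2, -2, -1, 27, 41, 40, 51, 49, 48, 50, 50, 49, 41, 41, 38, 40, 39, 38, 36, 30, 31, 26, 24, 30, 27]
375 [137, -3, 0, 0, 27, 43, 52, 50, 51, 46, 50, 48, 48, 49, 46, 37, 41, 40, 40, 41, 35, 27, 28, 28, 29, 30]
376 [147, 0, -5, 23, 33, 49, 49, 50, 49, 54, 48, 52, 49, 50, 54, 41, 45, 35, 40, 40, 34, 34, 29, 29, 29, 27]
377 [146, 151, 145, 146, 71, 69, 64, 49, 47, 48, 46, 51, 49, 50, 51, 47, 45, 38, 40, 38, 35, 37, 28, 32, 30, 31]
378 [153, 153, 150, 148, 150, 148, 148, 67, 69, 64, 65, 50, 48, 51, 52, 49, 45, 42, 40, 35, 41, 32, 31, 26, 26, 32]
379 [148, 150, 149, 151, 169, 168, 166, 150, 150, 71, 65, 51, 52, 50, 144, 143, 138, 138, 36, 40, 36, 34, 27, 29, 27, 26]
380 [109, 104, 173, 175, 178, 174, 175, 171, 168, 166, 165, 161, 160, 150, 151, 148, 149, 140, 135, 136, 41, 31, 29, 28, 30, 31]
M
350 [-4, 1, 0, 0, -5, -5, 28, 28, 29, 28, 32, 30, 30, 30, 26, 29, 30, 29, 28, 24, 23, 32, 26, 32, 24, 32]Traceback (most recent call last):
  File "<stdin>", line 6, in <module>
ValueError: cannot convert float NaN to integer
```

View pics/k7.png

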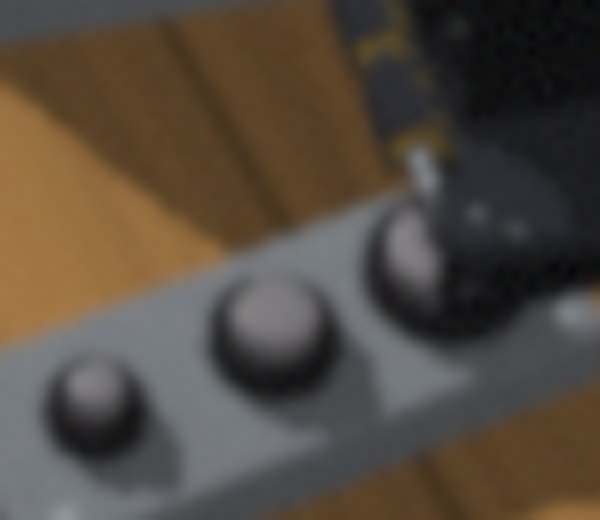

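Request:
apply_moves:
  increments:
    - {"grip": 255,"xyz": [0,0,-50],"rotation": [0,0,10]}
    - {"grip": 255,"xyz": [0,0,-60],"rotation": [0,0,20]}
    - {"grip": 255,"xyz": [0,0,-60],"rotation": [0,0,30]}
    - {"grip": 255,"xyz": [0,0,-60],"rotation": [0,0,40]}
    - {"grip": 255,"xyz": [0,0,-60],"rotation": [0,0,50]}

```text
time: 4.62
ee_pos: [0.6061, -0.2345, 0.103]
eef_rot: [0.967, 0.255, -0.002, -0.0]
ft_force: [0.7, 0.2, -0.5]
width: 0.0004
```

Run:
```python
from h import *
s=r.read_state(); print(s['time'],s['ee_pos'],s['ft_force'],s['joint_positions'].round(2),R.from_quat(s['eef_rot']).as_matrix().round(3).tolist())
c=cam('side'); im=c['img'][220:350,310:450]; im=cv2.resize(im,None,fx=5,fy=5,interpolation=cv2.INTER_CUBIC)
for d,col in((0,(0,0,255)),(.008,(0,255,0)),(-.011,(255,0,0))):
    u,v=proj(c,s['ee_pos']-[0,0,d]); cv2.circle(im,(int((u-310)*5),int((v-220)*5)),3,col,-1)
cv2.imwrite('pics/k8.png',im)
```

```text
4.625 [ 0.60605426 -0.23451757  0.10298921] [ 0.67003836  0.1838507  -0.52144646] [-0.22  0.54  0.71  1.54 -0.36  1.21  1.07] [[0.87, 0.493, -0.005], [0.493, -0.87, -0.0], [-0.004, -0.002, -1.0]]
```

View pics/k8.png

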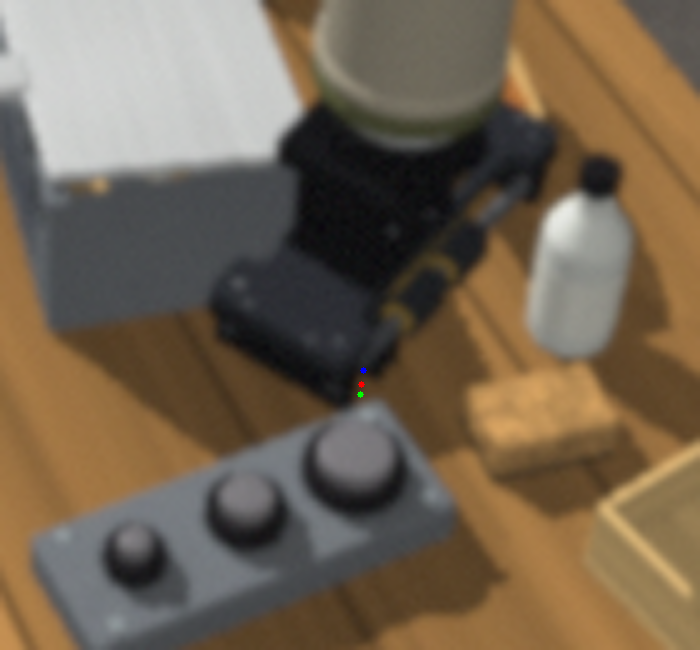

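Run:
```python
from h import *
s=r.read_state(); q=R.from_quat(s['eef_rot'])
for n in('side','top'):
    c=cam(n); W=pts(c)
    L=q.inv().apply((W.reshape(-1,3)-s['ee_pos'])).reshape(W.shape)*1000
    k=(np.abs(L[...,0])<120)&(np.abs(L[...,1])<60)&(L[...,2]<30)&(L[...,2]>-160)&(W[...,2]>.07)
    P=L[k]
    print(n,len(P))
    for z0 in range(-160,30,10):
        Q=P[(P[:,2]>=z0)&(P[:,2]<z0+10)]
        if len(Q): print(z0,len(Q),np.percentile(Q,[2,50,98],axis=0)[:,:2].round(0).tolist())
```

```text
side 1644
-160 62 [[-52.0, -20.0], [-49.0, 6.0], [-5.0, 23.0]]
-150 110 [[-52.0, -19.0], [-48.0, 20.0], [13.0, 26.0]]
-140 643 [[-95.0, -32.0], [-62.0, 12.0], [90.0, 37.0]]
-130 226 [[-96.0, -31.0], [-70.0, 23.0], [86.0, 39.0]]
-120 218 [[-94.0, -31.0], [-15.0, 29.0], [79.0, 39.0]]
-110 211 [[-88.0, -26.0], [-18.0, 31.0], [81.0, 39.0]]
-100 125 [[-89.0, -33.0], [-85.0, 18.0], [83.0, 39.0]]
-90 4 [[-85.0, -24.0], [-56.0, 14.0], [75.0, 33.0]]
-70 4 [[-16.0, 5.0], [-15.0, 8.0], [-12.0, 9.0]]
-50 7 [[-10.0, 10.0], [3.0, 11.0], [6.0, 13.0]]
-40 14 [[-9.0, 7.0], [-6.0, 10.0], [6.0, 13.0]]
-30 19 [[-10.0, 4.0], [-6.0, 10.0], [8.0, 13.0]]
-20 1 [[10.0, 9.0], [10.0, 9.0], [10.0, 9.0]]
top 1017
-150 2 [[17.0, -25.0], [18.0, -25.0], [19.0, -24.0]]
-140 655 [[23.0, -35.0], [78.0, -5.0], [96.0, 34.0]]
-130 91 [[18.0, -37.0], [67.0, -23.0], [96.0, 32.0]]
-120 150 [[-4.0, -37.0], [25.0, -30.0], [86.0, -5.0]]
-110 108 [[-3.0, -38.0], [42.0, -31.0], [85.0, -25.0]]
-100 10 [[-8.0, -37.0], [32.0, -36.0], [85.0, -33.0]]
-60 1 [[0.0, -8.0], [0.0, -8.0], [0.0, -8.0]]
```

Run:
```python
from h import *
print(rel((0.6085,-0.2330,.04)))
```

```text
[ 3.14014803  0.10160092 62.830084  ]
```

Request:
apply_moves:
  increments:
    - {"grip": 255,"xyz": [3,0,40],"rotation": [0,0,-10]}
    - {"grip": 255,"xyz": [3,0,63],"rotation": [0,0,-20]}
    - {"grip": 255,"xyz": [3,0,63],"rotation": [0,0,-30]}
    - {"grip": 255,"xyz": [3,0,63],"rotation": [0,0,-40]}
    - {"grip": 255,"xyz": [3,0,63],"rotation": [0,0,-50]}

```text
time: 5.4
ee_pos: [0.6083, -0.2331, 0.0398]
eef_rot: [0.762, 0.647, -0.002, -0.001]
ft_force: [-0.2, 0.1, -0.0]
width: 0.0005
```

Request:
apply_moves:
  increments:
    - {"grip": 255,"xyz": [0,0,4],"rotation": [0,0,0]}
    - {"grip": 255,"xyz": [0,0,8],"rotation": [0,0,0]}
    - {"grip": 255,"xyz": [0,0,11],"rotation": [0,0,0]}
    - {"grip": 255,"xyz": [0,0,13],"rotation": [0,0,0]}

```text
time: 5.9
ee_pos: [0.6082, -0.2331, 0.0267]
eef_rot: [0.763, 0.647, -0.002, -0.001]
ft_force: [-1.2, -0.1, 3.8]
width: 0.0009
```

Request:
apply_moves:
  increments:
    - {"grip": 255,"xyz": [0,0,2],"rotation": [0,0,0]}
    - {"grip": 255,"xyz": [0,0,2],"rotation": [0,0,0]}

```text
time: 6.15
ee_pos: [0.6083, -0.2332, 0.0254]
eef_rot: [0.763, 0.647, -0.002, -0.001]
ft_force: [-3.0, 1.0, 8.6]
width: 0.0005
```

Request:
apply_moves:
  increments:
    - {"grip": 255,"xyz": [0,0,-15],"rotation": [0,0,0]}
    - {"grip": 255,"xyz": [0,0,-25],"rotation": [0,0,0]}
    - {"grip": 255,"xyz": [0,0,-25],"rotation": [0,0,0]}

```text
time: 6.52
ee_pos: [0.6091, -0.2333, 0.0516]
eef_rot: [0.763, 0.647, -0.002, -0.001]
ft_force: [-0.1, 0.3, -0.1]
width: 0.0
```

Run:
```python
from h import *
print(rel((0.5445,-0.237,.038)),r.read_state()['ee_pos'])
c=cam('side');W=pts(c)
print([int(W[v,u,2]*1000) for u in (374,375,376) for v in range(306,312)])
```

```text
[-14.17785243 -63.0833268   13.80815436] [ 0.60909767 -0.23332037  0.05159353]
[41, 47, 45, 53, 44, 49, 49, 50, 52, 50, 49, 50, 49, 49, 51, 48, 49, 50]
```

Request:
apply_moves:
  increments:
    - {"grip": 255,"xyz": [-7,-30,0],"rotation": [0,0,0]}
    - {"grip": 255,"xyz": [-14,-63,8],"rotation": [0,0,0]}
    - {"grip": 255,"xyz": [-14,-63,14],"rotation": [0,0,0]}
    - {"grip": 255,"xyz": [-14,-63,14],"rotation": [0,0,0]}

```text
time: 7.08
ee_pos: [0.5444, -0.2361, 0.0366]
eef_rot: [0.763, 0.647, -0.002, -0.001]
ft_force: [0.6, 0.6, -0.3]
width: 0.0004
```

Request:
apply_moves:
  increments:
    - {"grip": 255,"xyz": [0,0,5],"rotation": [0,0,0]}
    - {"grip": 255,"xyz": [0,0,9],"rotation": [0,0,0]}
    - {"grip": 255,"xyz": [0,0,11],"rotation": [0,0,0]}
    - {"grip": 255,"xyz": [0,0,13],"rotation": [0,0,0]}
    - {"grip": 255,"xyz": [0,0,13],"rotation": [0,0,0]}

```text
time: 7.7
ee_pos: [0.5455, -0.2359, 0.0252]
eef_rot: [0.762, 0.647, -0.001, -0.001]
ft_force: [-1.5, 4.4, 15.8]
width: 0.0004
```

Request:
apply_moves:
  increments:
    - {"grip": 255,"xyz": [0,0,-15],"rotation": [0,0,0]}
    - {"grip": 255,"xyz": [0,0,-25],"rotation": [0,0,0]}
    - {"grip": 255,"xyz": [0,0,-25],"rotation": [0,0,0]}

```text
time: 8.07
ee_pos: [0.5459, -0.2362, 0.0509]
eef_rot: [0.763, 0.647, -0.001, -0.001]
ft_force: [-0.1, 0.5, -0.5]
width: 0.0006
```

Run:
```python
from h import *
print(rel((0.4815,-0.2405,.038)),r.read_state()['ee_pos'])
```

```text
[-14.76026986 -62.76517072  13.04626161] [ 0.54585396 -0.23616044  0.05093343]
```

Request:
apply_moves:
  increments:
    - {"grip": 255,"xyz": [-7,-30,0],"rotation": [0,0,0]}
    - {"grip": 255,"xyz": [-15,-63,8],"rotation": [0,0,0]}
    - {"grip": 255,"xyz": [-15,-63,13],"rotation": [0,0,0]}
    - {"grip": 255,"xyz": [-15,-63,13],"rotation": [0,0,0]}

```text
time: 8.57
ee_pos: [0.4815, -0.2403, 0.0377]
eef_rot: [0.762, 0.647, -0.001, -0.001]
ft_force: [1.1, 0.6, -0.2]
width: 0.0008
```

Request:
apply_moves:
  increments:
    - {"grip": 255,"xyz": [0,0,5],"rotation": [0,0,0]}
    - {"grip": 255,"xyz": [0,0,9],"rotation": [0,0,0]}
    - {"grip": 255,"xyz": [0,0,11],"rotation": [0,0,0]}
    - {"grip": 255,"xyz": [0,0,13],"rotation": [0,0,0]}
    - {"grip": 255,"xyz": [0,0,13],"rotation": [0,0,0]}

```text
time: 9.2
ee_pos: [0.4823, -0.2401, 0.0253]
eef_rot: [0.762, 0.647, -0.0, -0.0]
ft_force: [1.2, 2.7, 7.5]
width: 0.0007
```

Request:
apply_moves:
  increments:
    - {"grip": 255,"xyz": [0,0,-20],"rotation": [0,0,0]}
    - {"grip": 255,"xyz": [0,0,-60],"rotation": [0,0,0]}
    - {"grip": 100,"xyz": [0,0,-110],"rotation": [0,0,0]}
    - {"grip": 0,"xyz": [0,0,-135],"rotation": [0,0,0]}

```text
time: 9.7
ee_pos: [0.4827, -0.2408, 0.1626]
eef_rot: [0.762, 0.647, 0.0, 0.0]
ft_force: [0.0, 0.2, -0.7]
width: 0.013
```

Run:
```python
from h import *
c=cam('top'); W=pts(c)
H=W[...,2]; m=(H>.12)&(H<.145)&(W[...,0]>.475)&(W[...,0]<.517)&(W[...,1]>-.03)&(W[...,1]<.08)
P=W[m]; print(len(P),P.min(0),P.max(0),P.mean(0)); print(cv2.minAreaRect(P[:,:2].astype('f4')*1000))
m=((H>.095)&(H<.145)&(W[...,0]>.45)&(W[...,0]<.72)&(W[...,1]>-.12)&(W[...,1]<.12)); P=W[m]; print(cv2.minAreaRect(P[:,:2].astype('f4')*1000))
print(np.percentile(P[:,2],[1,50,99]))
cv2.imwrite('pics/a1.png',c['img'])
print(r.read_state()['ee_pos'],r.read_state()['joint_positions'].round(2),rel((.501,.0245,.15)))
```

```text
204 [ 0.48469909 -0.02925416  0.12056895] [0.51682712 0.0412632  0.1358577 ] [0.50109324 0.02425637 0.12928401]
((500.5628662109375, 5.9550323486328125), (31.366445541381836, 71.01655578613281), 1.0768567323684692)
((579.064697265625, 11.705116271972656), (160.1679229736328, 190.14395141601562), 80.24224090576172)
[0.10546369 0.1190614  0.13128161]
[ 0.48370998 -0.24131842  0.16494724] [-0.13  0.17  0.58  1.77 -0.1   1.23  1.88] [265.08523267 -26.32133636  14.79211786]
```

View pics/a1.png

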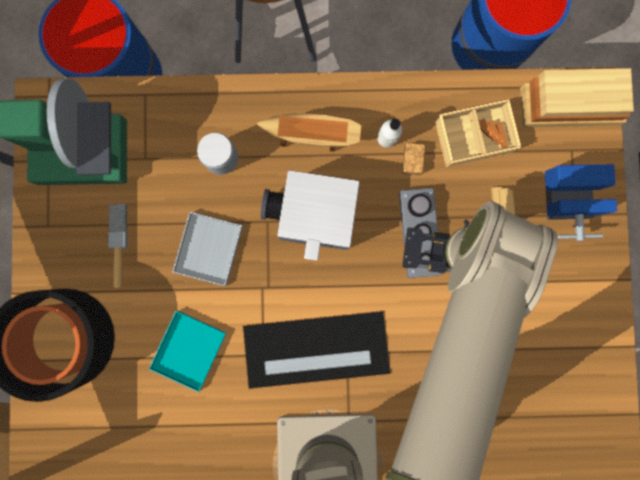

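Request:
apply_moves:
  increments:
    - {"grip": 0,"xyz": [53,-5,0],"rotation": [0,0,0]}
    - {"grip": 0,"xyz": [106,-11,0],"rotation": [0,0,0]}
    - {"grip": 0,"xyz": [160,-16,0],"rotation": [0,0,0]}
    - {"grip": 0,"xyz": [213,-21,0],"rotation": [0,0,0]}
    - {"grip": 0,"xyz": [265,-26,0],"rotation": [0,0,0]}

```text
time: 10.38
ee_pos: [0.5008, 0.0258, 0.1644]
eef_rot: [0.763, 0.647, 0.001, 0.002]
ft_force: [0.5, -0.0, -0.3]
width: 0.0665
```

Run:
```python
from h import *
s=r.read_state();print(s['joint_positions'].round(2),s['width'],rel((.501,.0250,.088)))
```

```text
[-0.47  0.07  0.35  1.85 -0.03  1.22  1.29] 0.06654248782957335 [-0.71994687  0.08089416 76.41238888]
```

Request:
apply_moves:
  increments:
    - {"grip": 0,"xyz": [-1,0,30],"rotation": [0,0,0]}
    - {"grip": 0,"xyz": [-1,0,60],"rotation": [0,0,0]}
    - {"grip": 0,"xyz": [-1,0,76],"rotation": [0,0,0]}
    - {"grip": 0,"xyz": [-1,0,76],"rotation": [0,0,0]}

```text
time: 10.88
ee_pos: [0.5001, 0.0243, 0.0876]
eef_rot: [0.763, 0.647, -0.0, 0.001]
ft_force: [-0.1, -0.9, 1.1]
width: 0.0867
```

Request:
apply_moves:
  increments:
    - {"grip": 255,"xyz": [0,0,0],"rotation": [0,0,0]}
    - {"grip": 255,"xyz": [0,0,0],"rotation": [0,0,0]}
    - {"grip": 255,"xyz": [0,0,0],"rotation": [0,0,0]}
    - {"grip": 255,"xyz": [0,0,0],"rotation": [0,0,0]}
    - {"grip": 255,"xyz": [0,0,0],"rotation": [0,0,0]}
  squeeze: 15

```text
time: 11.5
ee_pos: [0.5002, 0.0243, 0.0877]
eef_rot: [0.763, 0.647, -0.0, 0.001]
ft_force: [-0.0, 0.0, -0.6]
width: 0.045
```

Run:
```python
from h import *
s=r.read_state();print(s['ee_pos'],s['width'],s['ft_force'])
c=cam('side'); cv2.imwrite('pics/a2.png',cv2.resize(c['img'][150:330,230:430],None,fx=3.5,fy=3.5))
# path in tool frame: grasp pt g=ee+.0396 z ; hinge
q=R.from_quat(s['eef_rot']); h=np.array([.6726,-.0047,.1045]); ox=np.array([.9855,-.1694,0])
g=s['ee_pos']+[0,0,.0396]; d=g-h; a=-(d@ox); b=d[2]; rr=np.hypot(a,b); t0=np.arctan2(b,a); print(rr,t0)
for t in np.arange(.1,1.75,.15):
    p=h-ox*rr*np.cos(t)+np.array([0,0,rr*np.sin(t)]); print(round(t,2),(q.inv().apply(p-g)*1000).round(1), (p-[0,0,.0396]).round(3))
```

```text
[0.50016487 0.02432827 0.08766536] 0.04503065907438312 [-0.00454773  0.01665407 -0.5740961 ]
0.17632798119346768 0.12946942418616578
0.1 [ 0.6 -0.6  5.2] [0.5   0.025 0.083]
0.25 [  0.5   4.1 -20.9] [0.504 0.024 0.109]
0.4 [  0.5  12.5 -45.9] [0.513 0.023 0.134]
0.55 [  0.4  24.7 -69.4] [0.524 0.021 0.157]
0.7 [  0.2  40.2 -90.8] [0.54  0.018 0.178]
0.85 [ 1.000e-01  5.870e+01 -1.096e+02] [0.558 0.015 0.197]
1.0 [-1.000e-01  7.980e+01 -1.255e+02] [0.579 0.011 0.213]
1.15 [  -0.2  103.1 -138. ] [0.602 0.008 0.226]
1.3 [  -0.4  127.9 -146.9] [0.626 0.003 0.235]
1.45 [  -0.5  153.9 -152. ] [ 0.652 -0.001  0.24 ]
1.6 [  -0.7  180.3 -153.2] [ 0.678 -0.006  0.241]
```

View pics/a2.png

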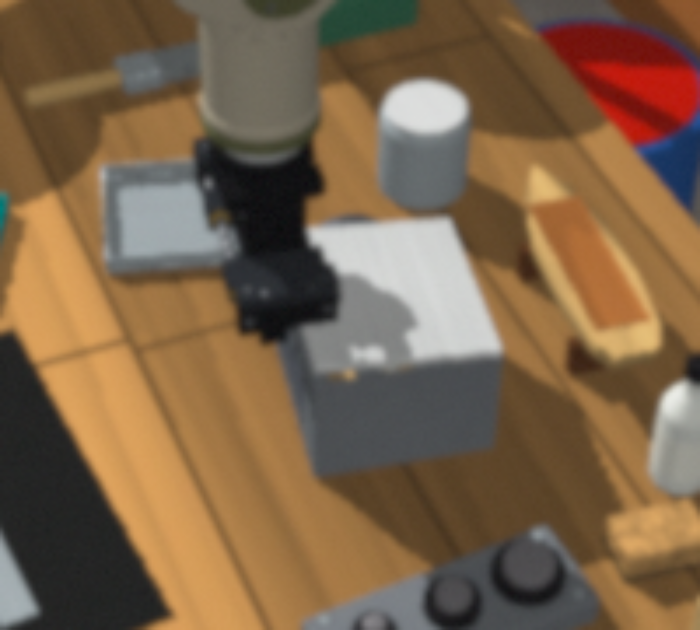

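Request:
apply_moves:
  increments:
    - {"grip": 255,"xyz": [0,0,0],"rotation": [0,0,0]}
    - {"grip": 255,"xyz": [0,0,0],"rotation": [0,0,0]}
    - {"grip": 255,"xyz": [0,0,0],"rotation": [0,0,0]}

```text
time: 11.92
ee_pos: [0.5002, 0.025, 0.0876]
eef_rot: [0.763, 0.647, 0.0, 0.001]
ft_force: [1.3, 4.3, -0.9]
width: 0.0296
```

Gripped: the opening is 29.6 mm, matching the 30 mm tab. Now I'll lift along the arc.

Request:
apply_moves:
  increments:
    - {"grip": 255,"xyz": [0,1,-10],"rotation": [0,0,0]}
    - {"grip": 255,"xyz": [0,4,-21],"rotation": [0,0,0]}
    - {"grip": 255,"xyz": [0,8,-34],"rotation": [0,0,0]}
    - {"grip": 255,"xyz": [0,12,-46],"rotation": [0,0,0]}
    - {"grip": 255,"xyz": [0,18,-58],"rotation": [0,0,0]}
  squeeze: 15

```text
time: 12.55
ee_pos: [0.5179, 0.022, 0.1464]
eef_rot: [0.763, 0.647, -0.0, 0.001]
ft_force: [0.4, 1.6, -4.0]
width: 0.0298
```

```bash
cat > arc.py <<'E'
from h import *
s=r.read_state();print(s['ee_pos'],s['width'],s['ft_force'],s['joint_positions'].round(2))
q=R.from_quat(s['eef_rot']); h=np.array([.6726,-.0047,.1045]); ox=np.array([.9855,-.1694,0])
g=s['ee_pos']+[0,0,.0396]; d=g-h; a=-(d@ox); b=d[2]; rr=np.hypot(a,b); t0=np.arctan2(b,a); print(rr,t0)
rr=.1763
for t in np.arange(.5,1.85,.1):
    if t>t0 and t<t0+.8:
        p=h-ox*rr*np.cos(t)+np.array([0,0,rr*np.sin(t)]); print(round(t,2),(q.inv().apply(p-g)*1000).round(1))
c=cam('side'); cv2.imwrite('pics/arc.png',cv2.resize(c['img'][130:310,230:430],None,fx=3.5,fy=3.5))
E
python3 arc.py
```

```text
[0.51787553 0.0219834  0.14640609] 0.029753287012542807 [ 0.43050186  1.60110241 -4.04714917] [-0.46  0.13  0.36  1.83 -0.05  1.18  1.32]
0.17689714699146328 0.47884472965695507
0.5 [-0.1  2.3 -3. ]
0.6 [ -0.2  11.5 -18. ]
0.7 [ -0.3  22.2 -32. ]
0.8 [ -0.4  34.2 -44.9]
0.9 [ -0.4  47.5 -56.5]
1.0 [ -0.6  61.8 -66.8]
1.1 [ -0.7  77.1 -75.5]
1.2 [ -0.8  93.2 -82.7]
```

View pics/arc.png

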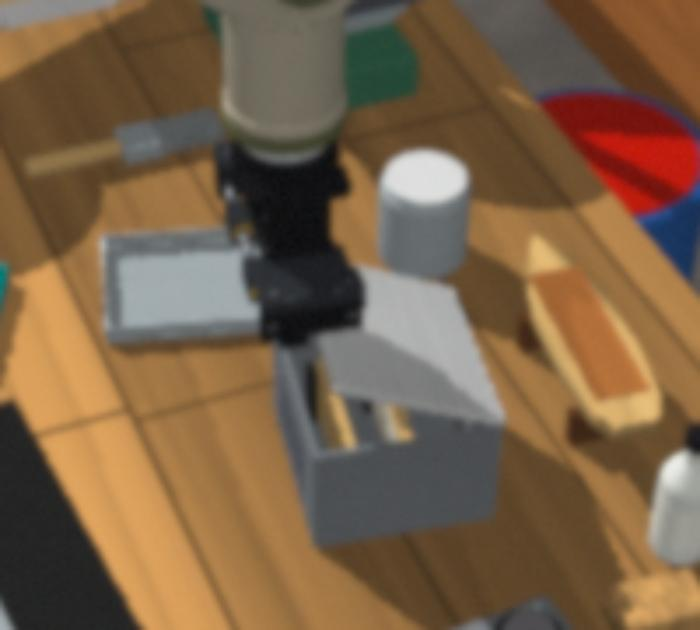

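The flap is rising at about 0.48 rad and the plates inside are coming into view. I'll keep following the arc.

Request:
apply_moves:
  increments:
    - {"grip": 255,"xyz": [0,11,-18],"rotation": [0,0,0]}
    - {"grip": 255,"xyz": [0,22,-32],"rotation": [0,0,0]}
    - {"grip": 255,"xyz": [0,34,-45],"rotation": [0,0,0]}
    - {"grip": 255,"xyz": [0,47,-56],"rotation": [0,0,0]}
    - {"grip": 255,"xyz": [0,62,-67],"rotation": [0,0,0]}

```text
time: 13.22
ee_pos: [0.58, 0.0111, 0.215]
eef_rot: [0.763, 0.647, -0.0, 0.001]
ft_force: [2.7, 0.7, -9.7]
width: 0.0294
```

```bash
python3 arc.py
```

```text
[0.58002245 0.01109899 0.21500375] 0.029365731542167012 [ 2.70138025  0.71536703 -9.69503314] [-0.42  0.23  0.38  1.59 -0.08  1.34  1.38]
0.17706075157078904 1.0117340068992413
1.1 [ 0. 14. -7.]
1.2 [ -0.1  30.1 -14.2]
1.3 [ -0.2  46.8 -19.7]
1.4 [ -0.3  64.  -23.5]
1.5 [ -0.4  81.5 -25.6]
1.6 [ -0.5  99.1 -26. ]
1.7 [ -0.6 116.7 -24.5]
1.8 [ -0.7 134.  -21.4]
```

View pics/arc.png

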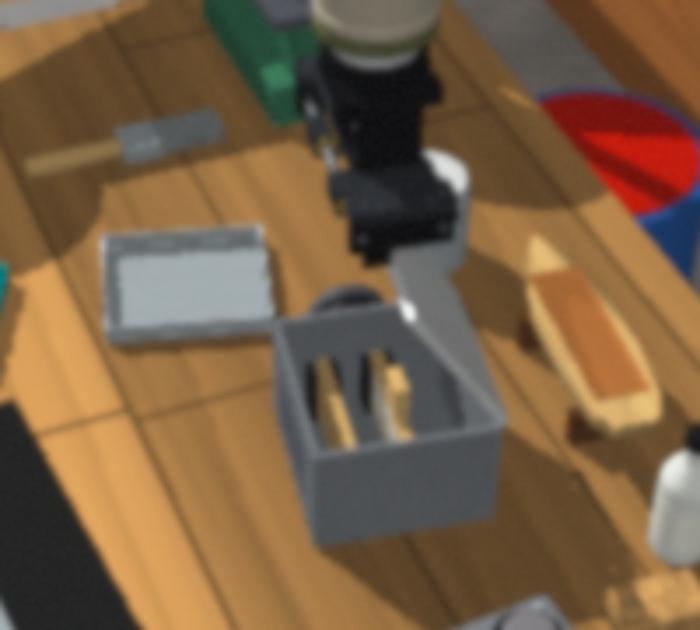

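Request:
apply_moves:
  increments:
    - {"grip": 255,"xyz": [0,14,-4],"rotation": [0,0,0]}
    - {"grip": 255,"xyz": [0,30,-11],"rotation": [0,0,0]}
    - {"grip": 255,"xyz": [0,47,-16],"rotation": [0,0,0]}
    - {"grip": 255,"xyz": [0,64,-20],"rotation": [0,0,0]}
    - {"grip": 255,"xyz": [0,82,-22],"rotation": [0,0,0]}

```text
time: 13.9
ee_pos: [0.6626, -0.0033, 0.2382]
eef_rot: [0.763, 0.646, -0.0, 0.002]
ft_force: [-2.3, -0.1, -5.7]
width: 0.0299
```

```bash
python3 arc.py
```

```text
[ 0.66264156 -0.00334356  0.23818764] 0.02993970297181286 [-2.32563813 -0.08590838 -5.6794417 ] [-0.35  0.41  0.4   1.31 -0.16  1.44  1.45]
0.17357846902949364 1.5129006861447483
1.6 [ 0.3 15.2 -2.9]
1.7 [ 0.2 32.8 -1.5]
1.8 [ 0.1 50.1  1.7]
```

View pics/arc.png

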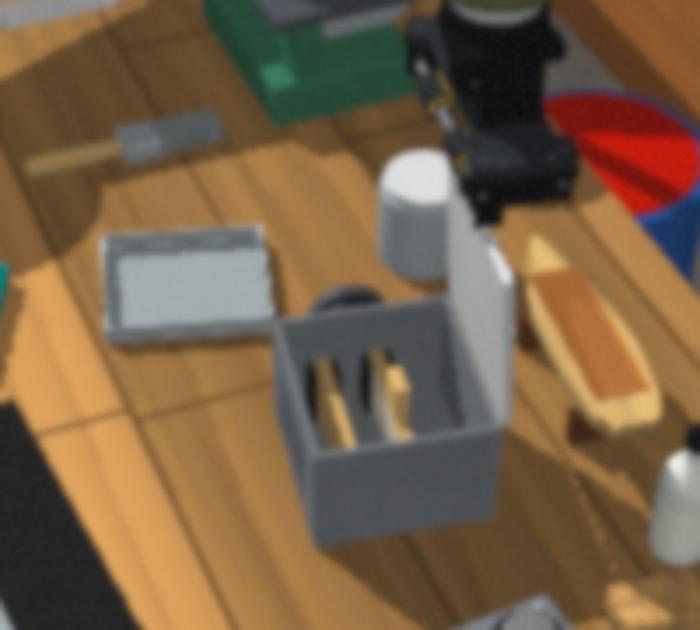

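Request:
apply_moves:
  increments:
    - {"grip": 255,"xyz": [0,14,-1],"rotation": [0,0,0]}
    - {"grip": 255,"xyz": [0,28,0],"rotation": [0,0,0]}
    - {"grip": 255,"xyz": [0,34,1],"rotation": [0,0,0]}
    - {"grip": 255,"xyz": [0,34,1],"rotation": [0,0,0]}

```text
time: 14.45
ee_pos: [0.6976, -0.0095, 0.2365]
eef_rot: [0.763, 0.646, -0.0, 0.002]
ft_force: [0.4, -0.1, -7.9]
width: 0.0301
```

Request:
apply_moves:
  increments:
    - {"grip": 100,"xyz": [0,0,0],"rotation": [0,0,0]}
    - {"grip": 100,"xyz": [0,0,0],"rotation": [0,0,0]}
    - {"grip": 100,"xyz": [0,0,-30],"rotation": [0,0,0]}
    - {"grip": 100,"xyz": [0,0,-60],"rotation": [0,0,0]}
    - {"grip": 100,"xyz": [0,-40,-70],"rotation": [0,0,0]}

```text
time: 15.08
ee_pos: [0.6593, -0.0031, 0.3078]
eef_rot: [0.763, 0.646, 0.0, 0.004]
ft_force: [-0.5, -0.0, -0.3]
width: 0.0527
```

```bash
python3 arc.py
```

```text
[ 0.65933692 -0.0031122   0.307806  ] 0.05270254993924338 [-0.50877158 -0.04291099 -0.26922304] [-0.35  0.39  0.41  1.2  -0.15  1.57  1.44]
0.2432720172085593 1.5159341642894257
1.6 [ 0.9 18.1 66.8]
1.7 [ 0.8 35.6 68.3]
1.8 [ 0.8 52.9 71.5]
```

View pics/arc.png

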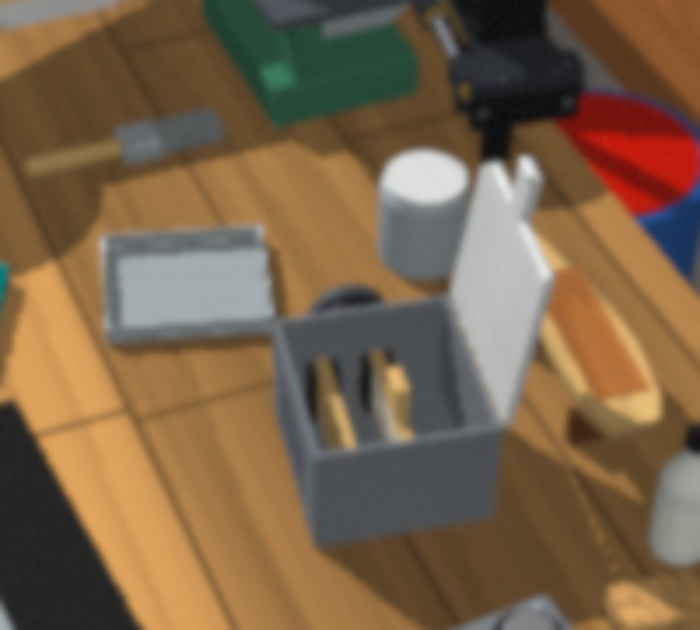

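Request:
apply_moves:
  increments:
    - {"grip": 100,"xyz": [60,-40,0],"rotation": [0,0,0]}
    - {"grip": 100,"xyz": [120,-80,0],"rotation": [0,0,0]}
    - {"grip": 100,"xyz": [170,-110,0],"rotation": [0,0,0]}

```text
time: 15.5
ee_pos: [0.58, 0.1697, 0.3099]
eef_rot: [0.763, 0.646, 0.002, 0.003]
ft_force: [0.9, 0.4, -0.1]
width: 0.0529
```

Run:
```python
from h import *
c=cam('top'); W=pts(c); cv2.imwrite('pics/b1.png',cv2.resize(c['img'][150:270,240:390],None,fx=5,fy=5,interpolation=cv2.INTER_CUBIC))
cv2.imwrite('pics/b1f.png',c['img'])
ox=np.array([.9855,-.1694]);oy=np.array([.1694,.9855]); hc=np.array([.6726,-.0047])-.075*ox
L=np.stack([(W[...,:2]-hc)@ox,(W[...,:2]-hc)@oy],-1)*1000
k=(np.abs(L[...,0])<65)&(np.abs(L[...,1])<70)&(W[...,2]>.048)
P=np.c_[L[k],W[k][:,2]*1000]
for z0 in range(40,130,8):
    Q=P[(P[:,2]>=z0)&(P[:,2]<z0+8)]
    if len(Q): print(z0,len(Q),np.percentile(Q,[3,50,97],axis=0).round(0).tolist())
q=P[P[:,2]>78]; print(q.round(0)[:60].tolist())
print(r.read_state()['ee_pos'])
```

```text
48 210 [[-48.0, -68.0, 49.0], [-1.0, -1.0, 53.0], [23.0, 68.0, 56.0]]
56 472 [[-41.0, -67.0, 56.0], [-32.0, -1.0, 60.0], [16.0, 66.0, 63.0]]
64 33 [[-40.0, -57.0, 64.0], [5.0, 0.0, 65.0], [15.0, 62.0, 70.0]]
72 6 [[5.0, -13.0, 73.0], [5.0, 0.0, 78.0], [6.0, 13.0, 80.0]]
80 5 [[5.0, -12.0, 81.0], [5.0, 3.0, 84.0], [9.0, 13.0, 87.0]]
88 61 [[5.0, -14.0, 89.0], [10.0, 0.0, 93.0], [16.0, 14.0, 96.0]]
96 12 [[6.0, -13.0, 96.0], [11.0, -3.0, 97.0], [14.0, 14.0, 98.0]]
[[-7.0, 69.0, 443.0], [-7.0, 68.0, 441.0], [-9.0, 69.0, 443.0], [-8.0, 67.0, 442.0], [-8.0, 66.0, 441.0], [-11.0, 70.0, 443.0], [-11.0, 68.0, 444.0], [-10.0, 67.0, 444.0], [-10.0, 65.0, 442.0], [-10.0, 64.0, 443.0], [-12.0, 70.0, 444.0], [-12.0, 68.0, 441.0], [-12.0, 66.0, 444.0], [-12.0, 65.0, 445.0], [-11.0, 64.0, 442.0], [-14.0, 69.0, 443.0], [-14.0, 68.0, 443.0], [-13.0, 66.0, 444.0], [-13.0, 65.0, 443.0], [-13.0, 63.0, 443.0], [-12.0, 62.0, 441.0], [-15.0, 69.0, 442.0], [-15.0, 68.0, 442.0], [-15.0, 66.0, 444.0], [-15.0, 65.0, 444.0], [-14.0, 63.0, 441.0], [-14.0, 62.0, 439.0], [-17.0, 69.0, 442.0], [-17.0, 67.0, 443.0], [-17.0, 66.0, 446.0], [-16.0, 64.0, 443.0], [-16.0, 63.0, 442.0], [-15.0, 62.0, 435.0], [-18.0, 69.0, 442.0], [-18.0, 67.0, 441.0], [-18.0, 66.0, 444.0], [-18.0, 64.0, 441.0], [-17.0, 63.0, 442.0], [-15.0, 62.0, 431.0], [-20.0, 69.0, 442.0], [-20.0, 67.0, 445.0], [-19.0, 66.0, 441.0], [-19.0, 64.0, 443.0], [-19.0, 62.0, 441.0], [-22.0, 68.0, 445.0], [-21.0, 67.0, 442.0], [-21.0, 65.0, 442.0], [-21.0, 64.0, 442.0], [-21.0, 62.0, 443.0], [-24.0, 69.0, 446.0], [-24.0, 68.0, 445.0], [-24.0, 66.0, 446.0], [-23.0, 65.0, 445.0], [-23.0, 63.0, 444.0], [-22.0, 62.0, 442.0], [-25.0, 69.0, 442.0], [-25.0, 68.0, 443.0], [-25.0, 66.0, 444.0], [-24.0, 65.0, 444.0], [-24.0, 63.0, 446.0]]
[0.57641732 0.1801289  0.30960047]
```

View pics/b1.png

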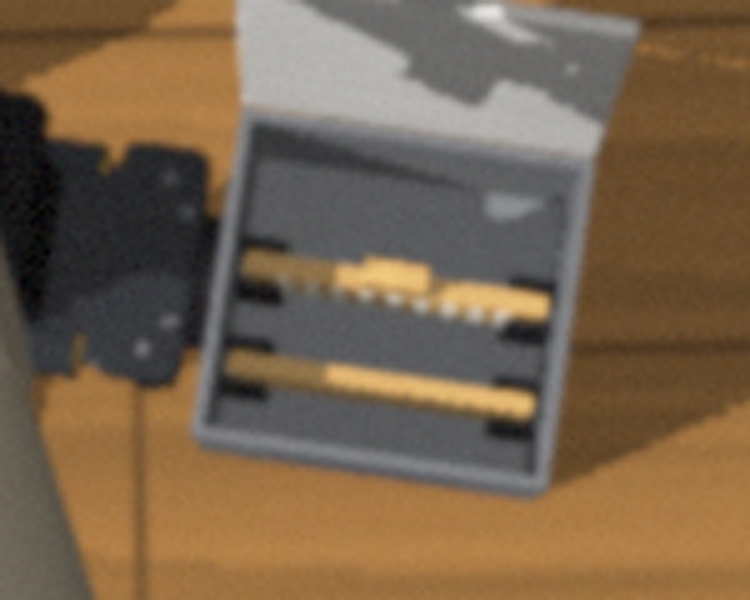

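Run:
```python
from h import *
print(rel((.609,.0062,.15)),r.read_state()['ee_pos'])
```

```text
[-167.29410094   58.32293708  159.36222662] [0.57641732 0.1801289  0.30960047]
```

Request:
apply_moves:
  increments:
    - {"grip": 100,"xyz": [-50,18,20],"rotation": [0,0,0]}
    - {"grip": 100,"xyz": [-100,35,50],"rotation": [0,0,0]}
    - {"grip": 100,"xyz": [-150,52,90],"rotation": [0,0,0]}
    - {"grip": 100,"xyz": [-167,58,130],"rotation": [0,0,0]}
    - {"grip": 100,"xyz": [-167,58,159],"rotation": [0,0,0]}

```text
time: 16.18
ee_pos: [0.6085, 0.0034, 0.1493]
eef_rot: [0.761, 0.649, 0.002, 0.001]
ft_force: [-0.9, 0.5, -0.0]
width: 0.0531
```

Run:
```python
from h import *
c=cam('side'); cv2.imwrite('pics/b2.png',cv2.resize(c['img'][130:310,230:430],None,fx=3.5,fy=3.5))
s=r.read_state(); print(rel((.609,.0062,.0480)),s['ee_pos'],s['width'],s['joint_positions'].round(2))
```

```text
[ 1.43870288  1.97997537 97.63672134] [0.60677608 0.00495459 0.14563413] 0.05311588577413155 [-0.4   0.34  0.4   1.61 -0.14  1.22  1.44]
```

View pics/b2.png

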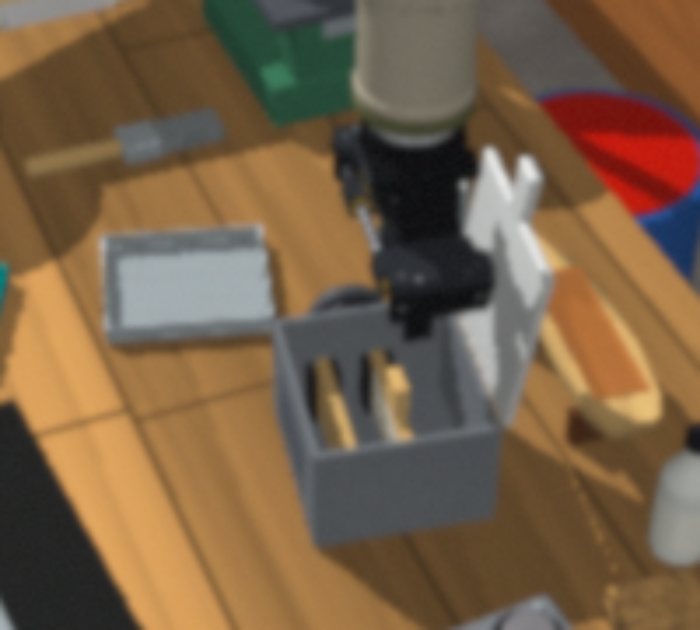

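Request:
apply_moves:
  increments:
    - {"grip": 100,"xyz": [1,2,30],"rotation": [0,0,0]}
    - {"grip": 100,"xyz": [1,2,60],"rotation": [0,0,0]}
    - {"grip": 100,"xyz": [1,2,85],"rotation": [0,0,0]}
    - {"grip": 100,"xyz": [1,2,97],"rotation": [0,0,0]}
    - {"grip": 100,"xyz": [1,2,97],"rotation": [0,0,0]}

```text
time: 16.85
ee_pos: [0.609, 0.0058, 0.049]
eef_rot: [0.76, 0.65, 0.001, -0.0]
ft_force: [-0.4, -0.0, 0.2]
width: 0.0529
```

Request:
apply_moves:
  increments:
    - {"grip": 255,"xyz": [0,0,0],"rotation": [0,0,0]}
    - {"grip": 255,"xyz": [0,0,0],"rotation": [0,0,0]}
    - {"grip": 255,"xyz": [0,0,0],"rotation": [0,0,0]}
    - {"grip": 255,"xyz": [0,0,0],"rotation": [0,0,0]}
    - {"grip": 255,"xyz": [0,0,0],"rotation": [0,0,0]}
  squeeze: 20

```text
time: 17.48
ee_pos: [0.6094, 0.0059, 0.0495]
eef_rot: [0.76, 0.65, 0.001, -0.0]
ft_force: [-1.4, 0.8, 5.3]
width: 0.0299
```

Request:
apply_moves:
  increments:
    - {"grip": 255,"xyz": [0,0,-10],"rotation": [0,0,0]}
    - {"grip": 255,"xyz": [0,0,-25],"rotation": [0,0,0]}
    - {"grip": 255,"xyz": [0,0,-45],"rotation": [0,0,0]}
    - {"grip": 255,"xyz": [0,0,-65],"rotation": [0,0,0]}
    - {"grip": 255,"xyz": [0,0,-85],"rotation": [0,0,0]}

```text
time: 18.1
ee_pos: [0.6094, 0.0057, 0.1361]
eef_rot: [0.76, 0.65, 0.001, 0.0]
ft_force: [-0.4, -0.2, -1.4]
width: 0.0297
```

Request:
apply_moves:
  increments:
    - {"grip": 255,"xyz": [0,0,-25],"rotation": [0,0,0]}
    - {"grip": 255,"xyz": [0,0,-50],"rotation": [0,0,0]}
    - {"grip": 255,"xyz": [0,0,-75],"rotation": [0,0,0]}
    - {"grip": 255,"xyz": [0,0,-90],"rotation": [0,0,0]}
    - {"grip": 255,"xyz": [0,0,-90],"rotation": [0,0,0]}

```text
time: 18.73
ee_pos: [0.6097, 0.0055, 0.2273]
eef_rot: [0.76, 0.65, 0.002, 0.0]
ft_force: [0.0, -0.5, -1.6]
width: 0.0299
```

Run:
```python
from h import *
c=cam('side'); cv2.imwrite('pics/b3.png',cv2.resize(c['img'][110:310,230:430],None,fx=3.5,fy=3.5))
s=r.read_state(); print(rel((.5205,.2751,.2200)),s['ee_pos'],s['width'],s['ft_force'],s['joint_positions'].round(2))
```

```text
[ 252.39234032 -129.68563718    6.27610569] [0.60916908 0.0055425  0.22601652] 0.029954000260925744 [-0.90572531  0.4580183  -1.42113148] [-0.41  0.29  0.41  1.49 -0.12  1.38  1.42]
```

View pics/b3.png

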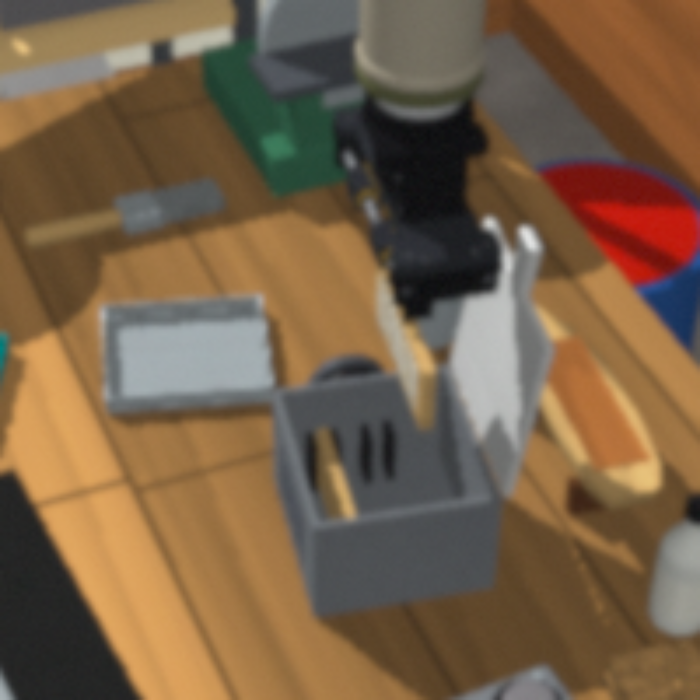

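Request:
apply_moves:
  increments:
    - {"grip": 255,"xyz": [35,-18,0],"rotation": [0,0,0]}
    - {"grip": 255,"xyz": [75,-39,0],"rotation": [0,0,0]}
    - {"grip": 255,"xyz": [115,-59,0],"rotation": [0,0,0]}
    - {"grip": 255,"xyz": [155,-80,0],"rotation": [0,0,0]}
    - {"grip": 255,"xyz": [190,-98,0],"rotation": [0,0,0]}

```text
time: 19.4
ee_pos: [0.5407, 0.21, 0.2249]
eef_rot: [0.76, 0.65, 0.0, -0.0]
ft_force: [1.3, -0.2, -1.7]
width: 0.0295
```

Run:
```python
from h import *
s=r.read_state(); print(rel((.5205,.2751,.1935)),s['ee_pos'],s['width'],s['joint_positions'].round(2))
```

```text
[ 61.13718551 -30.04406918  31.43890175] [0.54067798 0.21000946 0.22488274] 0.02953846769011244 [-0.69  0.22  0.28  1.57 -0.06  1.37  1.02]
```

Request:
apply_moves:
  increments:
    - {"grip": 255,"xyz": [35,-17,6],"rotation": [0,0,0]}
    - {"grip": 255,"xyz": [55,-27,16],"rotation": [0,0,0]}
    - {"grip": 255,"xyz": [61,-30,26],"rotation": [0,0,0]}
    - {"grip": 255,"xyz": [61,-30,31],"rotation": [0,0,0]}
    - {"grip": 255,"xyz": [61,-30,31],"rotation": [0,0,0]}

```text
time: 20.02
ee_pos: [0.5209, 0.2733, 0.1934]
eef_rot: [0.761, 0.649, -0.0, -0.0]
ft_force: [0.1, -0.2, -1.6]
width: 0.0297
```

Request:
apply_moves:
  increments:
    - {"grip": 255,"xyz": [0,0,0],"rotation": [0,0,0]}
    - {"grip": 255,"xyz": [0,0,0],"rotation": [0,0,0]}
    - {"grip": 255,"xyz": [0,0,0],"rotation": [0,0,0]}
    - {"grip": 255,"xyz": [0,0,0],"rotation": [0,0,0]}

```text
time: 20.52
ee_pos: [0.521, 0.2733, 0.1935]
eef_rot: [0.761, 0.649, -0.0, -0.0]
ft_force: [-0.0, 0.3, -1.8]
width: 0.0294
```

Run:
```python
from h import *
s=r.read_state(); print(s['time'],s['ee_pos'],s['width'],s['joint_vel'].round(3),R.from_quat(s['eef_rot']).as_matrix().round(3).tolist())
q=R.from_quat(s['eef_rot'])
for n in('side','top'):
    c=cam(n); cv2.imwrite(f'pics/e_{n}.png',c['img']); W=pts(c)
    hsv=cv2.cvtColor(c['img'],cv2.COLOR_BGR2HSV)
    L=q.inv().apply((W.reshape(-1,3)-s['ee_pos'])).reshape(W.shape)*1000
    k=(np.abs(L[...,0])<90)&(np.abs(L[...,1])<50)&(W[...,2]>.12)&(W[...,2]<.26)&(L[...,2]>-60)
    P=W[k];Q=L[k]; print(n,len(P))
    if len(P):
        for z0 in range(120,250,10):
            m=(P[:,2]*1000>=z0)&(P[:,2]*1000<z0+10)
            if m.sum()>3: print(z0,m.sum(),np.percentile(Q[m],[3,50,97],axis=0)[:,:2].round(0).tolist())
    if n=='side':
        # tray rim
        pass
c=cam('side'); cv2.imwrite('pics/e2.png',cv2.resize(c['img'][110:290,220:420],None,fx=3.5,fy=3.5))
```

```text
20.525 [0.52098694 0.27333629 0.19354416] 0.02940484534998846 [ 0.001  0.001  0.001  0.001  0.     0.001 -0.001] [[0.157, 0.988, -0.0], [0.988, -0.157, -0.0], [-0.0, -0.0, -1.0]]
side 237
140 4 [[-67.0, -7.0], [-33.0, -6.0], [64.0, -5.0]]
150 19 [[-74.0, -9.0], [-65.0, -7.0], [38.0, -0.0]]
160 24 [[-74.0, -9.0], [-38.0, -8.0], [49.0, 1.0]]
170 25 [[-75.0, -9.0], [-55.0, -7.0], [48.0, 1.0]]
180 26 [[-74.0, -9.0], [-50.0, -8.0], [47.0, 2.0]]
190 33 [[-75.0, -9.0], [-41.0, -7.0], [31.0, 2.0]]
200 48 [[-72.0, -8.0], [-43.0, -3.0], [-3.0, 2.0]]
210 17 [[-27.0, -9.0], [-23.0, 0.0], [-1.0, 11.0]]
220 23 [[-30.0, -9.0], [-23.0, 2.0], [-17.0, 12.0]]
230 16 [[-28.0, -7.0], [-25.0, 2.0], [-21.0, 11.0]]
top 12
150 4 [[-71.0, -5.0], [-70.0, -1.0], [-70.0, 2.0]]
170 5 [[-71.0, -5.0], [-71.0, -1.0], [-71.0, 3.0]]
```

View pics/e2.png

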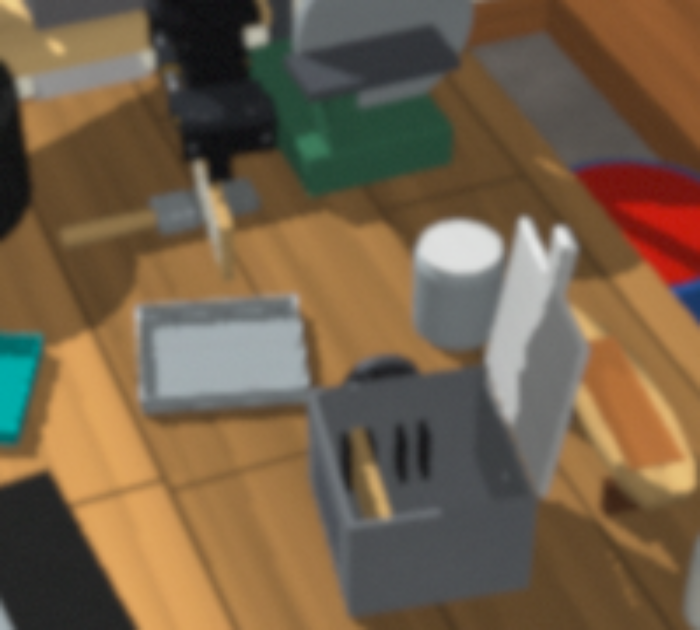

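View pics/e_top.png

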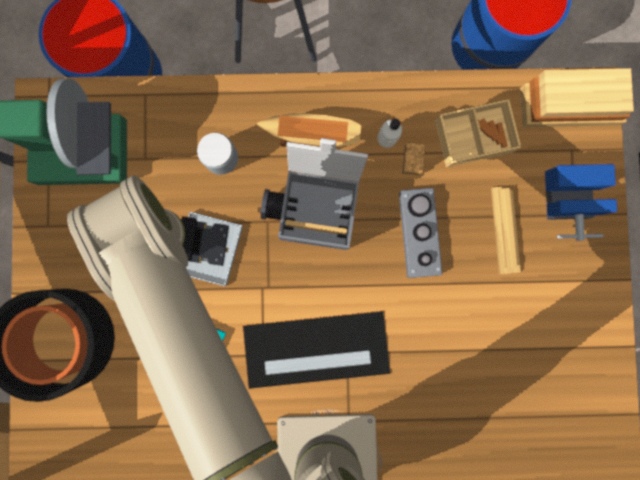

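Run:
```python
from h import *
print(r.close_job()); s=r.read_state(); print(s['time'],s['ee_pos'],s['width'])
```

```text
the job is handed in; nothing more can be done
None
the job is handed in; nothing more can be done
```

I pressed the large, medium and small keys in that order, lifted the flap open, and drew the filter plate out of the rear slot. I handed the job in at about 21 s with the gripper holding the plate over the steel tray.

**Reported TCP height:** the reported TCP was about 29 mm too far along the tool axis compared with the fingers as the cameras saw them. Because of this, my first move at the large key stopped short of touching it. I found the offset from the depth images, confirmed it when the keys bottomed out, and allowed for it from then on.

**Last checks:**
- **Keys:** each one was pushed to its stop, at 8.6, 15.8 and 7.5 N against the roughly 4 N needed. Depth readings put the large key back at its rest height. The other two I judged only by eye in the final top view.
- **Flap:** it stands open at roughly 1.7 rad by my estimate.
- **Filter plate:** the grip opening is 29.4 mm on the 30 mm tab. The plate is upright and still, with its lower edge at about 0.15 m, and centred over the tray to within about 3 mm.
- **Everything else:** the blanking plate is still in its slot. The tray and the other things on the bench looked unmoved; I checked this by eye only. The arm hid most of the turquoise tray from above in the last top view.
- **Disagreement:** the side camera placed objects about 2–3 pixels lower than the top camera did. I relied mainly on the top view for positions.

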